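# Service the printer's roller unit on the desk jig

## Task

Change the roller in the printer service jig: draw the tailstock back, lay the worn roller (white hub) in the grey tray, set the new roller (blue hub) between the two centre cups and slide the tailstock fully home so that both ends are held; grip the new roller lightly, its hub is thin plastic. Then stack the separator pad squarely in the jig's pocket: the black holder at the bottom, then every orange shim that is laid out, then the white cover on top, all flat. Leave the mug, bottle and screwdriver where they are.

Things in the scene. Friction and masses are not known exactly. Their poses are not given: they have to be found in the camera images.
- centres (a point): Where the centre of the seated roller must be: midway between the two cups on their axis, 55 mm above the desk. x: along the roller, from headstock to tailstock; z up. The headstock cup's mouth is at x = -52 mm, the tailstock cup's at +52 mm plus the tailstock's joint value. A seated roller reaches 8 mm into each cup and floats 2 mm each way.
- load_point (a point): On the cups' axis 14 mm from centres towards the tailstock, same axes. Two orange vee rests (x = -34..-22 and 34..46 mm from centres) carry the roller by its tyres at axis height. With the tailstock fully back, lower the roller onto them with its centre here; closing the tailstock then pushes it into the headstock cup.
- jig: Fixed jig: grey base plate 255 x 180 mm, 10 mm thick, blue head- and tailstock blocks with their tops 76 to 78 mm above the desk, steel cups of 14 mm bore, 10 mm deep, 22 mm outside. Origin on the desk under the base, axes as centres, which lies at (0, -50, 55) mm; pocket at (0, 52, 10) mm.
- tailstock (a joint): Slide of the blue tailstock block, in m: 0 = fully home (closed), 0.035 = fully back (open), moves along the x axis of centres; about 2.5 N of friction, stays where left.
- knob (a point): Point on the upright red post on top of the tailstock: 16 mm diameter, from 78 to 114 mm above the desk; this point is on its axis at 98 mm and moves with the tailstock. Pinch or push it to slide the tailstock.
- pocket (a point): Centre of the yellow floor of the square pocket on the jig, 10 mm above the desk; axes parallel to centres. The pocket is 49 x 49 mm inside, sides parallel to its x and y, formed by four aluminium corner angles 64 mm high, 5 mm thick, arms 9 mm long, so each side has an open gap 31 mm wide in the middle for a finger.
- worn_roller: Worn roller, white hub and red-brown tyres, in the jig at the start. 120 mm long along its x axis, origin at its centre: square hub 28 x 28 x 36 mm long in the middle (grip here), 26 mm tyres 30 mm long beside it, bare 10 mm journals 12 mm long at the ends; 140 g
- new_roller: New roller, blue hub and black tyres, on the stand at the start. Grip its hub with at most 15 N (the sum over both fingers must stay under 40 N). 120 mm long along its x axis, origin at its centre: square hub 28 x 28 x 36 mm long in the middle (grip here), 26 mm tyres 30 mm long beside it, bare 10 mm journals 12 mm long at the ends; 140 g
- tray: Fixed grey tray for the worn roller, 170 (x) x 100 (y) x 22 mm high, walls and floor 4 mm; origin at the centre of its underside. The roller lies along its x.
- stand: Fixed plywood stand with two orange vee rests that carry the new roller along the stand's x, roller axis 36 mm above the desk; 110 x 40 mm, origin at the centre of its underside.
- holder: Black pad holder, 44 x 44 x 24 mm high, square, cork inlay on top, origin at its centre (12 mm above its underside); any quarter turn is equal
- shim1: Orange shim, 8 mm thick 44 x 44 mm square plate, origin at its centre, z is its thickness; either face may be up, any quarter turn is equal. Two to four of the shims are laid out; the others are absent.
- shim2: Orange shim, 8 mm thick 44 x 44 mm square plate, origin at its centre, z is its thickness; either face may be up, any quarter turn is equal. Two to four of the shims are laid out; the others are absent.
- shim3: Orange shim, 8 mm thick 44 x 44 mm square plate, origin at its centre, z is its thickness; either face may be up, any quarter turn is equal. Two to four of the shims are laid out; the others are absent.
- shim4: Orange shim, 8 mm thick 44 x 44 mm square plate, origin at its centre, z is its thickness; either face may be up, any quarter turn is equal. Two to four of the shims are laid out; the others are absent.
- cover: White cover with a green disc inlay, 10 mm thick 44 x 44 mm square plate, origin at its centre, z is its thickness; either face may be up, any quarter turn is equal
- mug: Blue mug, 80 mm wide, 90 mm high; leave alone. Origin under its centre.
- cleaner: Clear bottle with blue cap, 52 mm diameter, 130 mm high; leave alone. Origin under its centre.
- screwdriver: Screwdriver lying beyond the jig; leave alone.

How it is judged (in metres and radians):
On the way, in this order (a step that is already met when the one before it is completed fails the run):
1. the worn roller lies in the tray (x of worn_roller in the frame of tray between -0.03 and 0.03 m and y of worn_roller in the frame of tray between -0.036 and 0.036 m and z of worn_roller in the frame of tray below 0.026 m and linear speed of worn_roller below 0.02 m/s), for 0.2 s.
2. the new roller is held between the cups with the tailstock home (x of new_roller in the frame of centres between -0.006 and 0.006 m and y of new_roller in the frame of centres between -0.003 and 0.003 m and z of new_roller in the frame of centres between -0.003 and 0.003 m and angle between the x axis of new_roller and the x axis of centres, either way round below 0.04 rad and value of joint tailstock below 0.004 m and linear speed of new_roller below 0.02 m/s), for 0.2 s.
3. the holder is in the pocket (horizontal distance between holder and pocket below 0.0045 m and z of holder in the frame of pocket between 0.009 and 0.0145 m and angle between the z axis of holder and the z axis of pocket, either way round below 0.06 rad and linear speed of holder below 0.02 m/s), for 0.2 s.
4. every shim that is laid out lies on the holder in the pocket (horizontal distance between each of shim1, shim2, shim3, shim4 and pocket below 0.0045 m and z of shim1 in the frame of pocket between 0.025 and 0.0555 m and angle between the z axis of each of shim1, shim2, shim3, shim4 and the z axis of pocket, either way round below 0.06 rad and linear speed of each of shim1, shim2, shim3, shim4 below 0.02 m/s and z of shim2 in the frame of pocket between 0.025 and 0.0555 m and z of shim3 in the frame of pocket between 0.025 and 0.0555 m and z of shim4 in the frame of pocket between 0.025 and 0.0555 m), for 0.2 s.
5. the cover lies on top (horizontal distance between cover and pocket below 0.0045 m and z of cover in the frame of pocket between 0.042 and 0.0645 m and angle between the z axis of cover and the z axis of pocket, either way round below 0.06 rad and linear speed of cover below 0.02 m/s and ((z of cover in the frame of shim1 above 0.006 m and angle between shim1's own z axis and vertical below 0.1 rad) or (z of cover in the frame of shim1 below -0.006 m and angle between shim1's own z axis and vertical above 3 rad)) and ((z of cover in the frame of shim2 above 0.006 m and angle between shim2's own z axis and vertical below 0.1 rad) or (z of cover in the frame of shim2 below -0.006 m and angle between shim2's own z axis and vertical above 3 rad)) and ((z of cover in the frame of shim3 above 0.006 m and angle between shim3's own z axis and vertical below 0.1 rad) or (z of cover in the frame of shim3 below -0.006 m and angle between shim3's own z axis and vertical above 3 rad)) and ((z of cover in the frame of shim4 above 0.006 m and angle between shim4's own z axis and vertical below 0.1 rad) or (z of cover in the frame of shim4 below -0.006 m and angle between shim4's own z axis and vertical above 3 rad))), for 0.2 s.
At the end, for the whole second after the job is handed in: Worn roller at rest in the tray; new roller on the cup axis (3 mm, 6 mm along it, 0.04 rad), tailstock within 4 mm of home; holder on the pocket floor, all shims present on it, cover above them, each within 4.5 mm of the pocket's centre and 0.06 rad of flat (all of step 1 and all of step 2 and all of step 3 and all of step 4 and all of step 5); the robot touches nothing.
It fails at once if the new roller's hub is squeezed with more than 40 N in all (contact force between the fingers and new_roller above 40 N).
It fails at once if the mug is disturbed (distance of mug from where it was at the start of the episode above 0.03 m).
It fails at once if the cleaner is disturbed (distance of cleaner from where it was at the start of the episode above 0.03 m).
It fails at once if the screwdriver is disturbed (distance of screwdriver from where it was at the start of the episode above 0.03 m).
Of shim1, shim2, shim3, shim4 only 2 to 4 are there at a start; the rules pass over those that are not, and their reading is None.
At some moment in a run one of holder, shim1, shim2, shim3, shim4, cover may be knocked a few centimetres aside while the robot is not near it.
Once in a run the grip may slacken for a moment while it holds something.
It also fails if it takes over 210 s, if anything falls off the work surface, if the arm or the gripper's body presses on something with over 40 N, if the wrist force passes 120 N, or if a joint passes its speed limit or range.

## Robot

A 7-joint arm with a two-finger parallel gripper is mounted at the origin on the work surface. World frame = base frame: x ahead of the robot, y to its left, z up, the work surface at z = 0. Lengths are in m, angles in degrees, forces in N, time in s.
With the tool pointing down it reaches from about 0.425 to 0.875 m from the base axis. Payload 4.7 kg.
Tool frame: the origin (TCP) lies at the centre of the arm's flange, where the gripper is bolted on; the fingertips stand 182 mm ahead of it and the grasp point (between the pads) lies 164 mm ahead of it (env.grip_depth is the distance from the TCP to the grasp point, in m); z points along the fingers, y is the line along which they close (so a half turn about z gives the same grasp; the last joint's range is limited). The gripper opens to 87 mm and grips with 3 to 60 N. Pads are 19 mm wide; open, the fingers measure 117 mm over their backs; the gripper's body (75 mm by 190 mm) begins 51 mm behind the grasp point.
Start: joints at [-66.228, 18.392, -4.016, 83.108, 1.295, 78.541, -3.26], TCP at [0.254, 0.598, 0.405] pointing down, gripper open.
Joint ranges: [-163.93, 163.93], [-17.29, 119.83], [-79.2, 71.16], [3.27, 140.29], [-89.18, 269.18], [5.43, 117.66], [-154.24, 154.24]. Speed limits (degrees/s): [147.25, 147.25, 180, 180, 180, 180, 180].

## Interface

Orientations are given as [roll, pitch, yaw] about the fixed x, y, z axes, in that order (R = Rz(yaw) Ry(pitch) Rx(roll)).
In Python, from cell import env gives the robot as it stands. The module is installed in compiled form; this text tells all that it offers.
- The arm moves only by the tool send_rows, never from a script. Its arguments are lists of equal length, an entry for each row: "xyz": the shift along the tool's x, y, z in m, a list of three; "rotation": the turn, a rotation vector about the tool's x, y, z in rad, a list of three; "jaw": the opening, from 0 (shut) to 1 (fully open). A call has 1 to 20 rows; each row shifts and turns the commanded pose from where the row before left it, along the tool's axes as they then stand; what a row does not reach is not made up. A row lasts 1/10 s, in which the tool goes at most 50 mm and 8.59 degrees, less where a joint would pass 70% of its speed; a pose out of reach is approached as far as the arm can. A call is refused whole if a number of a shift passes 0.05 or a number of a turn 0.15, either way. A call with a gripper value outside its range is refused whole. The fingers move at their own pace and stop on an object; "newtons" is the grip in N (left out, the last holds). Time passes only in rows, so rows that do not move let the fingers close. It gives the time, the measured TCP pose, the force, the opening and the grip force at its end, in the units of the state.
- env.get_obs(): the state, without advancing time (a new reading comes with each control period).
- env.read_camera(name): name is "scene" or "side" or "wrist"; returns a dict with "image" (384x512x3 uint8, blue, green, red), "fx", "fy", "cx", "cy" (pixels), "R" (3x3) and "t" (3): a world point X has camera coordinates R X + t. Camera axes: x right, y down, z forward; pixel columns grow to the right and rows downward; lengths in m; the calibration is good to about 2 mm. A picture is of the moment at which its call begins. There is no depth.
- env.sign_off(): hands the job in; it is judged then, once.
The state is a dict: "time_s": time; "qpos": joint angles; "joint_velocities": joint speeds; "effort": joint torques, N m; "tool_pos": TCP position; "tool_rot": TCP orientation; "force": force on the tool from outside, world axes, zero at the start; "wrist_torque": the same for the moment, N m; "grip_width": finger opening in m; "grasp_force": force on a finger pad.
Only numpy, scipy, OpenCV 4.12 (cv2) and the standard library are available. Lean on these libraries where they do the work, as an engineer would, in place of code of your own. Each camera call takes 0.05 s, during which the arm holds its last target. There are 200 camera calls.

## Working session

There is one attempt and no reset: what is moved stays moved. The work goes in short steps, Python scripts to look and compute and a tool call to move; the robot and the scene stay as the last step left them, time stands still between calls to the robot, and variables do not carry over. Pictures are saved under pics/ and viewed, at most 14 in all, crops included, and the job is handed in when it is done.

Besides the shell and the picture viewer there is one more tool, called after "Request:" as name(argument=value, ...), one argument or row to a line, values as JSON. send_rows: Moves the arm, as the interface text tells. Its arguments: {"type":"object","properties":{"xyz":{"type":"array"},"rotation":{"type":"array"},"jaw":{"type":"array"},"newtons":{"type":"number"}},"required":["xyz","rotation","jaw"]}

```bash
mkdir -p pics; cat > h.py <<'E'
import numpy as np, cv2
from cell import env
def cam(n): 
    c=env.read_camera(n); return c
def ray(c,u,v):
    R=np.array(c['R']);t=np.array(c['t'])
    d=R.T@np.array([(u-c['cx'])/c['fx'],(v-c['cy'])/c['fy'],1.]); o=-R.T@t
    return o,d
def plane(c,u,v,z):
    o,d=ray(c,u,v); return o+d*(z-o[2])/d[2]
def proj(c,X):
    p=np.array(c['R'])@np.array(X,float)+np.array(c['t']); return np.array([c['fx']*p[0]/p[2]+c['cx'],c['fy']*p[1]/p[2]+c['cy']])
def tri(c1,p1,c2,p2):
    o1,d1=ray(c1,*p1);o2,d2=ray(c2,*p2)
    A=np.stack([d1,-d2],1);s=np.linalg.lstsq(A,o2-o1,rcond=None)[0]
    a=o1+d1*s[0];b=o2+d2*s[1];return (a+b)/2,np.linalg.norm(a-b)
E
python3 - <<'E'
from h import *
o=env.get_obs(); print({k:np.round(o[k],3) for k in o})
for n in("scene","side","wrist"):
    c=cam(n); cv2.imwrite(f"pics/{n}0.png",c['image']); R=np.array(c['R']);print(n,c['fx'],c['cx'],c['cy'],-R.T@np.array(c['t']),R[2])
E
```

```text
{'time_s': np.float64(0.0), 'qpos': array([-66.231,  18.438,  -4.016,  83.174,   1.295,  78.541,  -3.262]), 'joint_velocities': array([-0.064,  0.069, -0.027, -0.05 ,  0.054,  0.027,  0.013]), 'effort': array([ 0.0000e+00, -4.9127e+01, -4.0400e-01, -3.1252e+01, -6.4000e-02,
        4.4000e-02,  0.0000e+00]), 'tool_pos': array([0.254, 0.598, 0.404]), 'tool_rot': array([-1.79893e+02,  5.00000e-03,  1.57039e+02]), 'force': array([-0.196, -0.349,  0.134]), 'wrist_torque': array([-0.012, -0.01 ,  0.023]), 'grasp_force': np.float64(0.0), 'grip_width': np.float64(0.087)}
scene 390.3764731828034 254.3537630153242 188.56867593606307 [1.13506568 0.40659248 0.87217275] [-0.54200014 -0.418787   -0.7285968 ]
side 433.30195617514534 260.35822473444534 193.87732958783846 [ 0.2752583  -0.68977084  0.80162922] [ 0.29455654  0.65826622 -0.69276405]
wrist 290.1777809678315 250.6305799046286 188.49998983221352 [0.18449196 0.62669843 0.38322152] [ 0.2532941  -0.10803995 -0.96133733]
```

View pics/scene0.png

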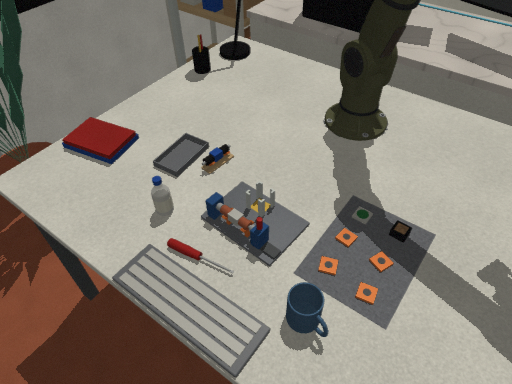

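View pics/side0.png

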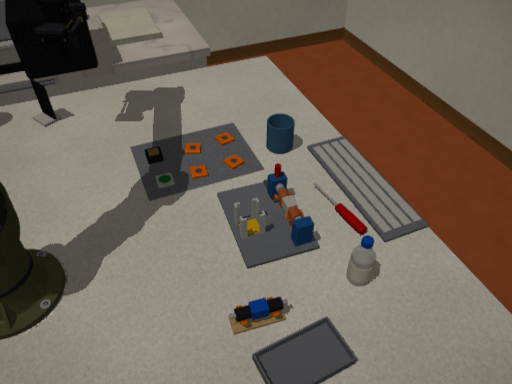

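The scene picture shows the jig at about (255,220): headstock (215,205), tailstock and red knob (260,230). The holder is at (400,230), the cover at (362,214), and four orange shims are at (346,237), (381,261), (328,266) and (367,293). The new roller is at (217,155) and the tray at (182,155). The side view agrees on all of these. Next I measure by colour.

```bash
python3 - <<'E'
from h import *
C={n:cam(n) for n in("scene","side")}
def blobs(c,lo,hi,mn=12):
    h=cv2.cvtColor(c['image'],cv2.COLOR_BGR2HSV);m=cv2.inRange(h,np.array(lo),np.array(hi))
    n,l,s,ce=cv2.connectedComponentsWithStats(m)
    return [(s[i][4],*s[i][:4],ce[i].round(1)) for i in range(1,n) if s[i][4]>=mn]
for n,c in C.items():
    for nm,lo,hi,z in(("orange",(5,170,120),(16,255,255),.008),("yellow",(20,150,100),(32,255,255),.010),("blue",(105,150,50),(125,255,255),.05),("red",(0,200,80),(3,255,255),.098),("green",(50,80,30),(85,255,255),.01)):
        for b in blobs(c,lo,hi):
            if b[1]>80: print(n,nm,b[0],b[1:5],b[5],plane(c,*b[5],z).round(4))
a=C['scene']['image'][130:265,140:320];b=C['side']['image'][165:384,215:365]
A=cv2.resize(a,None,fx=3,fy=3,interpolation=cv2.INTER_CUBIC);cv2.imwrite("pics/j1.png",A)
B=cv2.resize(b,None,fx=2.7,fy=2.7,interpolation=cv2.INTER_CUBIC);cv2.imwrite("pics/j2.png",B)
E
```

```text
scene orange 160 (np.int32(336), np.int32(229), np.int32(21), np.int32(17)) [346.  236.9] [0.4917 0.2187 0.008 ]
scene orange 197 (np.int32(370), np.int32(252), np.int32(23), np.int32(19)) [380.9 261.1] [0.5079 0.3267 0.008 ]
scene orange 175 (np.int32(319), np.int32(256), np.int32(18), np.int32(18)) [327.7 264.9] [0.5978 0.222  0.008 ]
scene orange 211 (np.int32(356), np.int32(282), np.int32(21), np.int32(21)) [366.2 292.6] [0.6115 0.3353 0.008 ]
scene yellow 14 (np.int32(198), np.int32(35), np.int32(2), np.int32(13)) [198.6  40.9] [-0.1218 -0.8747  0.01  ]
scene yellow 44 (np.int32(251), np.int32(201), np.int32(7), np.int32(11)) [254.7 206.3] [ 0.5499 -0.046   0.01  ]
scene yellow 28 (np.int32(265), np.int32(203), np.int32(5), np.int32(8)) [266.5 205.9] [ 0.5286 -0.019   0.01  ]
scene blue 200 (np.int32(202), np.int32(0), np.int32(21), np.int32(12)) [212.3   4.7] [-0.4042 -1.0282  0.05  ]
scene blue 110 (np.int32(210), np.int32(148), np.int32(13), np.int32(14)) [216.8 153.7] [ 0.4712 -0.2528  0.05  ]
scene blue 59 (np.int32(153), np.int32(176), np.int32(8), np.int32(9)) [156.4 180.
[... 1671 characters left out ...]
4.7 183.3] [0.6445 0.0461 0.05  ]
side blue 491 (np.int32(291), np.int32(217), np.int32(22), np.int32(29)) [301.8 230.7] [ 0.6339 -0.125   0.05  ]
side blue 122 (np.int32(361), np.int32(236), np.int32(13), np.int32(13)) [367.  241.7] [ 0.7542 -0.2117  0.05  ]
side blue 313 (np.int32(249), np.int32(299), np.int32(20), np.int32(21)) [258.9 308.5] [ 0.4626 -0.2723  0.05  ]
side red 46 (np.int32(275), np.int32(164), np.int32(5), np.int32(13)) [276.5 169.4] [0.6466 0.0439 0.098 ]
side red 313 (np.int32(335), np.int32(204), np.int32(31), np.int32(29)) [350.1 218.1] [ 0.7271 -0.17    0.098 ]
side green 77 (np.int32(159), np.int32(175), np.int32(12), np.int32(8)) [164.4 178.5] [0.3948 0.2198 0.01  ]
```

View pics/j1.png

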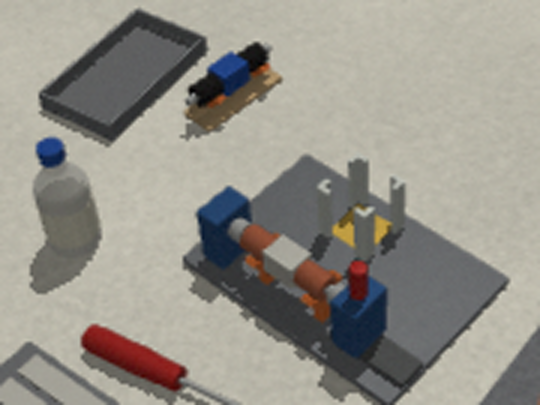

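View pics/j2.png

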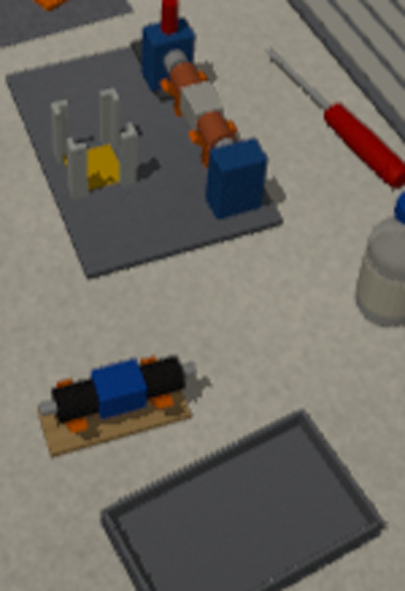

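The crops show the jig base corners clearly. In the scene image they are about (242,182), (309,224), (273,263) and (202,217); in the side image, (218,194), (248,267) and (319,247). The tray corners and the new roller's journals are also visible. The worn roller sits in the cups with the tailstock home.

```bash
python3 - <<'E'
from h import *
s=cam("scene");d=cam("side")
S=lambda x,y:(140+x/3-.33,130+y/3-.33)
D=lambda x,y:(215+x/2.7-.31,165+y/2.7-.31)
def sh(nm,c,f,pts,z):
    P=np.array([plane(c,*f(*p),z)[:2] for p in pts]);e=np.diff(P,axis=0)
    print(nm,P.round(4).tolist(),'len',np.linalg.norm(e,axis=1).round(4),'ang',np.degrees(np.arctan2(e[:,1],e[:,0])).round(1))
sh("base S",s,S,[(306,155),(508,281),(400,400),(185,262),(306,155)],.01)
sh("base D",d,D,[(8,78),(90,275),(282,222)],.01)
sh("tray S",s,S,[(140,10),(207,40),(110,130),(40,95),(140,10)],.022)
sh("tray D",d,D,[(102,515),(302,412),(382,522)],.022)
sh("roll S",s,S,[(193,100),(267,46)],.036)
sh("roll D",d,D,[(46,408),(190,369)],.036)
# knob
print("knob",tri(s,S(359,263),d,D(169,3)))
sh("worn S",s,S,[(235,227),(338,288)],.055)
sh("worn D",d,D,[(172,57),(222,145)],.055)
# hubs
print("worn hub",tri(s,S(289,249),d,D(202,93)))
# plates: minAreaRect on rectified corner outline
def rect(c,lo,hi,z,box):
    h=cv2.cvtColor(c['image'],cv2.COLOR_BGR2HSV);m=cv2.inRange(h,np.array(lo),np.array(hi))
    x,y,X,Y=box;k=np.zeros_like(m);k[y:Y,x:X]=m[y:Y,x:X]
    cs=cv2.findContours(k,cv2.RETR_EXTERNAL,cv2.CHAIN_APPROX_NONE)[0];q=max(cs,key=cv2.contourArea)[:,0]
    W=np.array([plane(c,*p,z)[:2] for p in q.astype(float)],np.float32)*1000
    r=cv2.minAreaRect(W);return np.round(r[0],1),np.round(r[1],1),round(r[2],1)
o=((5,150,80),(17,255,255))
for b in [(333,225,360,249),(366,248,396,275),(315,252,340,277),(352,278,382,307)]: print("S",rect(s,*o,.008,b))
for b in [(210,128,237,147),(181,139,204,157),(219,150,247,170),(186,161,212,181)]: print("D",rect(d,*o,.008,b))
# holder / cover views
a=cv2.resize(s['image'][195:250,340:420],None,fx=4.5,fy=4.5,interpolation=cv2.INTER_CUBIC);b=cv2.resize(d['image'][140:195,140:220],None,fx=4.5,fy=4.5,interpolation=cv2.INTER_CUBIC)
cv2.imwrite("pics/hc.png",np.hstack([a,b]))
E
```

```text
base S [[0.4919, -0.1391], [0.5116, 0.1142], [0.6763, 0.1064], [0.6708, -0.1454], [0.4919, -0.1391]] len [0.2541 0.1649 0.2518 0.179 ] ang [ 85.6  -2.7 -91.3 178. ]
base D [[0.5086, 0.1073], [0.4924, -0.1426], [0.6672, -0.1556]] len [0.2504 0.1753] ang [-93.7  -4.3]
tray S [[0.4279, -0.4315], [0.4233, -0.3327], [0.5911, -0.3198], [0.5963, -0.4191], [0.4279, -0.4315]] len [0.0988 0.1683 0.0995 0.1689] ang [  92.7    4.4  -87.  -175.8]
tray D [[0.419, -0.3432], [0.5864, -0.3284], [0.595, -0.4242]] len [0.1681 0.0962] ang [  5.  -84.9]
roll S [[0.5168, -0.2684], [0.4044, -0.26]] len [0.1127] ang [175.7]
roll D [[0.4103, -0.2584], [0.5214, -0.2703]] len [0.1117] ang [-6.1]
knob (array([0.64446938, 0.03921163, 0.11464259]), np.float64(0.0027411807318138428))
worn S [[0.637, -0.1069], [0.6381, 0.0127]] len [0.1196] ang [89.5]
worn D [[0.6467, 0.029], [0.6387, -0.0901]] len [0.1193] ang [-93.8]
worn hub (array([ 0.64104925, -0.04055282,  0.07332122]), np.float64(0.002886419719299988))
S (array([492.1, 218.7]), array([43. , 46.9]), 82.7)
S (array([508.4, 326.3]), array([44.1, 45.4]), 68.0)
S (array([597.7, 222.6]), array([46.3, 43.1]), 19.5)
S (array([611.5, 335.1]), array([46.2, 43. ]), 9.6)
D (array([608.8, 332.4]), array([46.4, 50.9]), 9.5)
D (array([505.3, 323.1]), array([48.1, 44. ]), 67.2)
D (array([595.3, 219.8]), array([48. , 47.7]), 18.6)
D (array([489.8, 215.3]), array([51.1, 45. ]), 82.8)
```

View pics/hc.png

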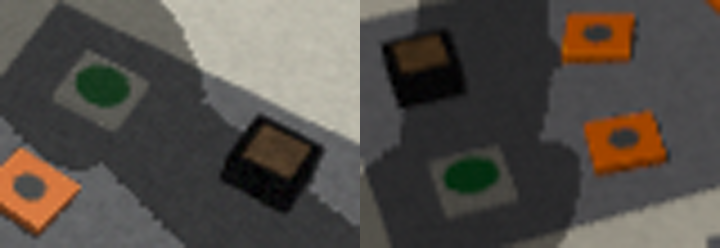

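Request:
send_rows(
  xyz=[
    [0, 0, 0],
    [0, 0, 0],
    [0, 0, 0],
    [0, 0, 0],
    [0, 0, 0],
    [0, 0, 0],
    [0, 0, 0],
    [0, 0, 0],
    [0, 0, 0],
  ],
  rotation=[
    [0, 0, 0.14],
    [0, 0, 0.14],
    [0, 0, 0.14],
    [0, 0, 0.14],
    [0, 0, 0.14],
    [0, 0, 0.14],
    [0, 0, 0.14],
    [0, 0, 0.14],
    [0, 0, 0.12],
  ],
  jaw=[1, 1, 1, 1, 1, 1, 1, 1, 1],
)

```text
time_s: 1.25
tool_pos: [0.2536, 0.5985, 0.4047]
tool_rot: [180.0, 0.0, 85.7]
force: [-0.1, -0.4, 0.0]
grip_width: 0.0869
grasp_force: 0.0
```

Request:
send_rows(
  xyz=[
    [-0.037, 0.027, 0],
    [-0.037, 0.027, 0],
    [-0.037, 0.027, 0],
    [-0.037, 0.027, 0],
    [-0.037, 0.027, 0],
    [-0.037, 0.027, 0],
    [-0.037, 0.027, 0],
    [-0.037, 0.027, 0],
    [-0.037, 0.027, 0],
    [-0.037, 0.027, 0],
    [-0.037, 0.027, 0],
    [-0.037, 0.027, 0],
    [-0.037, 0.027, 0],
    [-0.037, 0.027, 0],
    [-0.037, 0.027, 0],
    [0, 0, 0],
    [0, 0, 0],
  ],
  rotation=[
    [0, 0, 0],
    [0, 0, 0],
    [0, 0, 0],
    [0, 0, 0],
    [0, 0, 0],
    [0, 0, 0],
    [0, 0, 0],
    [0, 0, 0],
    [0, 0, 0],
    [0, 0, 0],
    [0, 0, 0],
    [0, 0, 0],
    [0, 0, 0],
    [0, 0, 0],
    [0, 0, 0],
    [0, 0, 0],
    [0, 0, 0],
  ],
  jaw=[1, 1, 1, 1, 1, 1, 1, 1, 1, 1, 1, 1, 1, 1, 1, 1, 1],
)

```text
time_s: 2.95
tool_pos: [0.619, 0.0151, 0.4045]
tool_rot: [-180.0, 0.0, 85.8]
force: [-0.1, 0.6, 0.1]
grip_width: 0.0872
grasp_force: 0.0
```

```bash
cat >> h.py <<'E'
def go(x,y,z,yaw):
    """print the turn and tool-axis shift that bring the GRASP point to x,y,z at yaw (turn first)"""
    o=env.get_obs();p=np.array(o['tool_pos']);r=np.array(o['tool_rot'])
    a=(r[2]-yaw+180)%360-180
    t=np.radians(yaw);w=np.array([x,y,z+env.grip_depth])-p
    print('turn %.3f rad; shift %s; dist %.3f'%(np.radians(a),np.round([w[0]*np.cos(t)+w[1]*np.sin(t),w[0]*np.sin(t)-w[1]*np.cos(t),-w[2]],4),np.linalg.norm(w)),'now',p.round(4),r.round(2))
E
python3 - <<'E'
from h import *
c=cam("wrist");i=c['image'];np.savez("w1.npz",**c)
cv2.imwrite("pics/w1.png",cv2.resize(i,None,fx=1.55,fy=1.55,interpolation=cv2.INTER_CUBIC))
o=env.get_obs();print(o['time_s'],o['tool_pos'],o['tool_rot'],env.grip_depth)
E
```

```text
3.0 [0.61873443 0.01696499 0.40453166] [-1.79965279e+02 -4.07111480e-02  8.59865259e+01] 0.1635
```

View pics/w1.png

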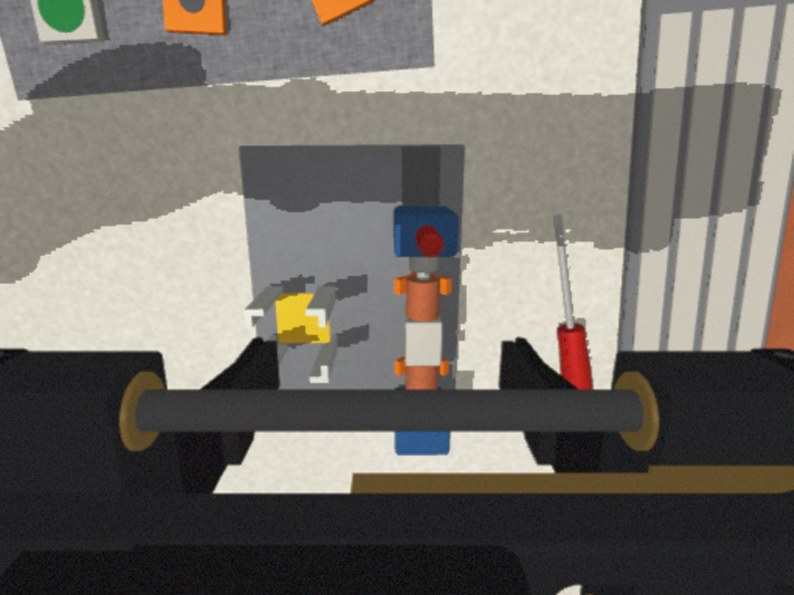

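This wrist view shows the jig almost aligned with the image: base top corners at (241,146) and (464,145), hub at (405–441, 320–366), knob top around (430,237), yellow floor around (302,318).

```bash
python3 - <<'E'
from h import *
c=dict(np.load("w1.npz"));k=1.55
P=lambda x,y,z:plane(c,x/k-.2,y/k-.2,z)[:3].round(4)
for n,x,y,z in [("baseL",241,146,.01),("baseR",464,145,.01),("hubTL",405,321,.069),("hubTR",441,321,.069),("hubBR",441,366,.069),("hubBL",405,366,.069),("knobtop",430,233,.114),("HSblock l",396,430,.077),("HSblock r",449,430,.077),("TS l",396,207,.077),("TS r",458,207,.077)]: print(n,P(x,y,z))
h=cv2.cvtColor(c['image'],cv2.COLOR_BGR2HSV)
m=cv2.inRange(h,np.array((20,120,60)),np.array((34,255,255)));m[300:]=0
ys,xs=np.nonzero(m);print('yellow',xs.min(),xs.max(),ys.min(),ys.max())
for u,v in((xs.min(),ys.min()),(xs.max(),ys.max())):print(plane(c,u,v,.01))
# corner tops (bright white), z=.074
m=((c['image'].min(2)>200)).astype(np.uint8)
n,l,s,ce=cv2.connectedComponentsWithStats(m[180:250,150:225])
for i in range(1,n):
    if s[i][4]>5:
        b=s[i][:4]+np.array([150,180,0,0]);print(b,plane(c,b[0],b[1],.074).round(4),plane(c,b[0]+b[2],b[1]+b[3],.074).round(4))
# transform to jig guess
E
```

```text
baseL [0.5093 0.1114 0.01  ]
baseR [0.6852 0.0994 0.01  ]
hubTL [ 0.6288 -0.0233  0.069 ]
hubTR [ 0.6554 -0.0252  0.069 ]
hubBR [ 0.6539 -0.0616  0.069 ]
hubBL [ 0.6265 -0.0596  0.069 ]
knobtop [0.6467 0.0477 0.114 ]
HSblock l [ 0.6161 -0.1095  0.077 ]
HSblock r [ 0.6572 -0.1125  0.077 ]
TS l [0.6277 0.0612 0.077 ]
TS r [0.6693 0.0582 0.077 ]
yellow 77 424 189 290
[ 0.38486691 -0.00109829  0.01      ]
[ 0.86323618 -0.19273071  0.01      ]
[150 180  20  53] [0.5086 0.0187 0.074 ] [ 0.5212 -0.0459  0.074 ]
[198 200  12  11] [ 0.5585 -0.0081  0.074 ] [ 0.5705 -0.0222  0.074 ]
[200 236  11  11] [ 0.5555 -0.0522  0.074 ] [ 0.5667 -0.0672  0.074 ]
```

Jig yaw is about 86.1°, centres at (0.641,-0.042) and the pocket at (0.5395,-0.0355). The measured spacing between them is 102 mm, as it should be. The knob is near (0.6465,0.0415). I'll pinch it and draw the tailstock back.

Request:
send_rows(
  xyz=[
    [0.013, 0.013, 0],
    [0.013, 0.013, 0],
    [0, 0, 0.04],
    [0, 0, 0.04],
    [0, 0, 0.03],
    [0, 0, 0.02],
    [0, 0, 0.011],
    [0, 0, 0],
    [0, 0, 0],
    [0, 0, 0],
    [0, 0, 0],
    [0, 0, 0],
    [0, 0, 0],
    [0, 0, 0],
    [0, 0, 0],
  ],
  rotation=[
    [0, 0, 0],
    [0, 0, 0],
    [0, 0, 0],
    [0, 0, 0],
    [0, 0, 0],
    [0, 0, 0],
    [0, 0, 0],
    [0, 0, 0],
    [0, 0, 0],
    [0, 0, 0],
    [0, 0, 0],
    [0, 0, 0],
    [0, 0, 0],
    [0, 0, 0],
    [0, 0, 0],
  ],
  jaw=[1, 1, 1, 1, 1, 1, 1, 1, 0.1, 0.1, 0.1, 0.1, 0.1, 0.1, 0.1],
  newtons=30,
)

```text
time_s: 4.5
tool_pos: [0.6466, 0.0406, 0.2638]
tool_rot: [180.0, -0.0, 86.0]
force: [-1.0, -0.1, -0.0]
grip_width: 0.0393
grasp_force: 0.0
```

Request:
send_rows(
  xyz=[
    [0, 0, 0],
    [0, 0, 0],
    [0, 0, 0],
    [0, 0, 0],
    [0, 0, 0],
    [0, 0, 0],
  ],
  rotation=[
    [0, 0, 0],
    [0, 0, 0],
    [0, 0, 0],
    [0, 0, 0],
    [0, 0, 0],
    [0, 0, 0],
  ],
  jaw=[0.1, 0.1, 0.1, 0.1, 0.1, 0.1],
)

```text
time_s: 5.1
tool_pos: [0.6465, 0.0406, 0.2637]
tool_rot: [-180.0, -0.0, 86.0]
force: [0.1, -0.0, 0.9]
grip_width: 0.0151
grasp_force: 30.0
```

Request:
send_rows(
  xyz=[
    [0.004, 0, 0],
    [0.004, 0, 0],
    [0.004, 0, 0],
    [0.004, 0, 0],
    [0.004, 0, 0],
    [0.004, 0, 0],
    [0.004, 0, 0],
    [0.004, 0, 0],
    [0.004, 0, 0],
    [0, 0, 0],
    [0, 0, 0],
  ],
  rotation=[
    [0, 0, 0],
    [0, 0, 0],
    [0, 0, 0],
    [0, 0, 0],
    [0, 0, 0],
    [0, 0, 0],
    [0, 0, 0],
    [0, 0, 0],
    [0, 0, 0],
    [0, 0, 0],
    [0, 0, 0],
  ],
  jaw=[0.1, 0.1, 0.1, 0.1, 0.1, 0.1, 0.1, 0.1, 0.1, 0.1, 0.1],
)

```text
time_s: 6.2
tool_pos: [0.6489, 0.0744, 0.2638]
tool_rot: [-180.0, 0.2, 85.9]
force: [-2.4, -6.0, 1.4]
grip_width: 0.0149
grasp_force: 30.0
```

```bash
python3 - <<'E'
from h import *
c=cam("scene");cv2.imwrite("pics/s2.png",cv2.resize(c['image'][150:270,180:320],None,fx=4,fy=4,interpolation=cv2.INTER_CUBIC))
go(.6412,-.0424,.055,86.1)
E
```

```text
turn -0.004 rad; shift [-0.1171  0.0002  0.0452]; dist 0.126 now [0.6489 0.0744 0.2637] [-179.96    0.19   85.9 ]
```

View pics/s2.png

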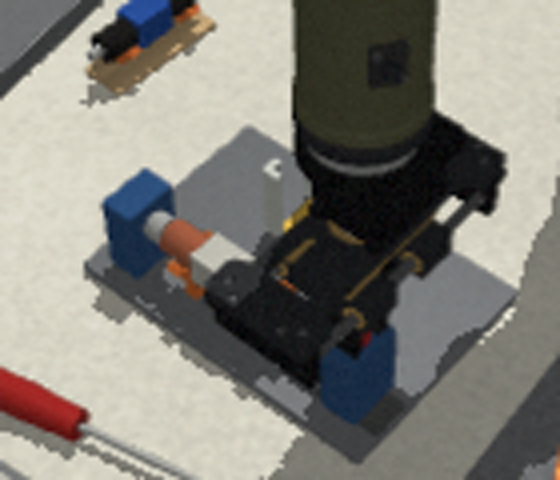

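Tailstock block is now back, at about (355,360) in the crop, and the wrist shows stop force. Next I grip the worn hub.

Request:
send_rows(
  xyz=[
    [0, 0, 0],
    [0, 0, 0],
    [0, 0, 0],
    [0, 0, 0],
    [0, 0, -0.01],
    [-0.03, 0, 0],
    [-0.03, 0, 0],
    [-0.03, 0, 0],
    [-0.027, 0, 0],
    [0, 0, 0],
    [0, 0, 0.02],
    [0, 0, 0.02],
    [0, 0, 0.012],
    [0, 0, 0],
    [0, 0, 0],
    [0, 0, 0],
    [0, 0, 0],
    [0, 0, 0],
    [0, 0, 0],
    [0, 0, 0],
  ],
  rotation=[
    [0, 0, 0],
    [0, 0, 0],
    [0, 0, 0],
    [0, 0, 0],
    [0, 0, 0],
    [0, 0, 0],
    [0, 0, 0],
    [0, 0, 0],
    [0, 0, 0],
    [0, 0, 0],
    [0, 0, 0],
    [0, 0, 0],
    [0, 0, 0],
    [0, 0, 0],
    [0, 0, 0],
    [0, 0, 0],
    [0, 0, 0],
    [0, 0, 0],
    [0, 0, 0],
    [0, 0, 0],
  ],
  jaw=[0.8, 0.8, 0.8, 0.8, 0.8, 0.8, 0.8, 0.8, 0.8, 0.8, 0.8, 0.8, 0.8, 0.8, 0.2, 0.2, 0.2, 0.2, 0.2, 0.2],
)

```text
time_s: 8.25
tool_pos: [0.6409, -0.0402, 0.222]
tool_rot: [180.0, -0.0, 86.0]
force: [0.4, 0.4, -0.3]
grip_width: 0.0294
grasp_force: 0.0
```

Request:
send_rows(
  xyz=[
    [0, 0, 0],
    [0, 0, 0],
    [0, 0, 0],
    [0, 0, 0],
  ],
  rotation=[
    [0, 0, 0],
    [0, 0, 0],
    [0, 0, 0],
    [0, 0, 0],
  ],
  jaw=[0.2, 0.2, 0.2, 0.2],
)

```text
time_s: 8.65
tool_pos: [0.641, -0.0401, 0.2219]
tool_rot: [180.0, -0.0, 86.0]
force: [-0.2, -0.7, 1.4]
grip_width: 0.0276
grasp_force: 30.0
```

Request:
send_rows(
  xyz=[
    [0, 0, -0.001],
    [0.005, 0, 0],
    [0.005, 0, 0],
    [0.004, 0, 0],
    [0, 0, -0.01],
    [0, 0, -0.03],
    [0, 0, -0.04],
    [0, 0, -0.04],
    [0, 0, -0.04],
  ],
  rotation=[
    [0, 0, 0],
    [0, 0, 0],
    [0, 0, 0],
    [0, 0, 0],
    [0, 0, 0],
    [0, 0, 0],
    [0, 0, 0],
    [0, 0, 0],
    [0, 0, 0],
  ],
  jaw=[0.2, 0.2, 0.2, 0.2, 0.2, 0.2, 0.2, 0.2, 0.2],
)

```text
time_s: 9.55
tool_pos: [0.6416, -0.0264, 0.3852]
tool_rot: [180.0, 0.0, 86.0]
force: [0.5, -0.5, -1.1]
grip_width: 0.028
grasp_force: 30.0
```

Request:
send_rows(
  xyz=[
    [0, 0, 0],
    [0, 0, 0],
    [0, 0, 0],
    [0, 0, 0],
    [0, 0, 0],
    [0, 0, 0],
    [0, 0, 0],
    [0, 0, 0],
    [0, 0, 0],
    [0, 0, 0],
    [-0.018, 0.038, 0],
    [-0.018, 0.038, 0],
    [-0.018, 0.038, 0],
    [-0.018, 0.038, 0],
    [-0.018, 0.038, 0],
    [-0.018, 0.038, 0],
    [-0.018, 0.038, 0],
    [-0.018, 0.038, 0],
    [-0.018, 0.038, 0],
    [0, 0, 0],
  ],
  rotation=[
    [0, 0, 0.142],
    [0, 0, 0.142],
    [0, 0, 0.142],
    [0, 0, 0.142],
    [0, 0, 0.142],
    [0, 0, 0.142],
    [0, 0, 0.142],
    [0, 0, 0.142],
    [0, 0, 0.142],
    [0, 0, 0.142],
    [0, 0, 0],
    [0, 0, 0],
    [0, 0, 0],
    [0, 0, 0],
    [0, 0, 0],
    [0, 0, 0],
    [0, 0, 0],
    [0, 0, 0],
    [0, 0, 0],
    [0, 0, 0],
  ],
  jaw=[0.2, 0.2, 0.2, 0.2, 0.2, 0.2, 0.2, 0.2, 0.2, 0.2, 0.2, 0.2, 0.2, 0.2, 0.2, 0.2, 0.2, 0.2, 0.2, 0.2],
)

```text
time_s: 11.55
tool_pos: [0.5026, -0.3872, 0.3843]
tool_rot: [179.7, 0.1, 4.0]
force: [-1.0, -0.6, -1.9]
grip_width: 0.028
grasp_force: 30.0
```

```bash
python3 - <<'E'
from h import *
go(.508,-.380,.0245,4.7);print(env.get_obs()['grip_width'])
a=cam("side")['image'];b=cam("wrist")['image']
cv2.imwrite("pics/s3.png",np.hstack([cv2.resize(a[200:384,180:400],(390,326)),cv2.resize(b,(400,326))]))
E
```

```text
turn -0.013 rad; shift [ 0.006  -0.0068  0.1963]; dist 0.196 now [ 0.5026 -0.3872  0.3843] [1.797e+02 1.000e-01 3.960e+00]
0.027982290138103733
```

View pics/s3.png

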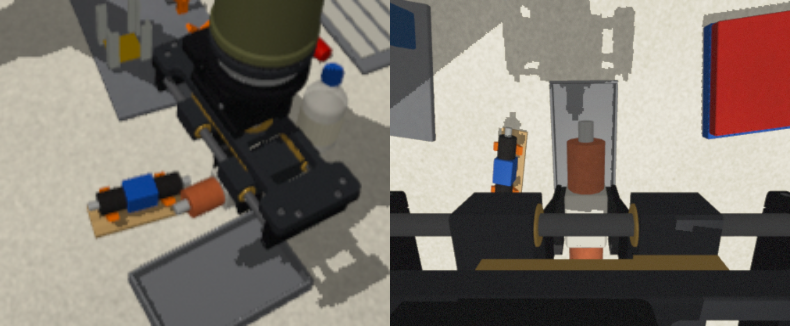

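The worn roller is held and hangs over the tray's centreline. I lower it, then release.

Request:
send_rows(
  xyz=[
    [0.006, -0.007, 0.04],
    [0, 0, 0.04],
    [0, 0, 0.04],
    [0, 0, 0.035],
    [0, 0, 0.02],
    [0, 0, 0.012],
    [0, 0, 0.009],
    [0, 0, 0],
    [0, 0, 0],
    [0, 0, 0],
    [0, 0, 0],
    [0, 0, 0],
    [0, 0, 0],
    [0, 0, -0.02],
    [0, 0, -0.04],
    [0, 0, -0.04],
    [0, 0, -0.03],
  ],
  rotation=[
    [0, 0, -0.013],
    [0, 0, 0],
    [0, 0, 0],
    [0, 0, 0],
    [0, 0, 0],
    [0, 0, 0],
    [0, 0, 0],
    [0, 0, 0],
    [0, 0, 0],
    [0, 0, 0],
    [0, 0, 0],
    [0, 0, 0],
    [0, 0, 0],
    [0, 0, 0],
    [0, 0, 0],
    [0, 0, 0],
    [0, 0, 0],
  ],
  jaw=[0.2, 0.2, 0.2, 0.2, 0.2, 0.2, 0.2, 0.2, 0.5, 0.5, 0.5, 0.5, 0.5, 0.5, 0.5, 0.5, 0.6],
)

```text
time_s: 13.35
tool_pos: [0.5134, -0.3732, 0.3193]
tool_rot: [179.9, -0.1, 5.3]
force: [0.5, -0.2, -0.2]
grip_width: 0.0464
grasp_force: 0.0
```

```bash
python3 - <<'E'
from h import *
w=cam("wrist");s=cam("scene");d=cam("side");b=w['image']
np.savez("w2.npz",**w)
for c,n in((s,"scene"),(d,"side"),(w,"wrist")):
    h=cv2.cvtColor(c['image'],cv2.COLOR_BGR2HSV);m=cv2.inRange(h,np.array((108,150,50)),np.array((122,255,255)))
    k,l,st,ce=cv2.connectedComponentsWithStats(m)
    for i in range(1,k):
        p=plane(c,*ce[i],.05)
        if st[i][4]>40 and .38<p[0]<.58 and -.33<p[1]<-.2:
            q=cv2.minAreaRect(np.argwhere(l==i)[:,::-1].astype(np.float32));print(n,st[i],p.round(4),q)
go(.463,-.265,.04,-5.5)
cv2.imwrite("pics/w2.png",np.vstack([cv2.resize(b,(512,384))[:260],cv2.resize(d['image'][200:384,150:400],(512,377))[:330]]))
E
```

```text
scene [210 148  13  14 110] [ 0.4711 -0.2527  0.05  ] ((217.00001525878906, 153.49998474121094), (10.800000190734863, 12.20000171661377), 53.13010025024414)
side [249 299  21  21 315] [ 0.4626 -0.2724  0.05  ] ((259.35296630859375, 308.4117736816406), (17.46256446838379, 18.91777801513672), 75.96376037597656)
wrist [118 210  37  17 447] [ 0.4787 -0.2712  0.05  ] ((136.0, 218.0), (16.0, 36.0), 90.0)
turn 0.190 rad; shift [-0.061  -0.1031  0.1157]; dist 0.166 now [ 0.5138 -0.3734  0.3192] [179.87  -0.23   5.37]
```

View pics/w2.png

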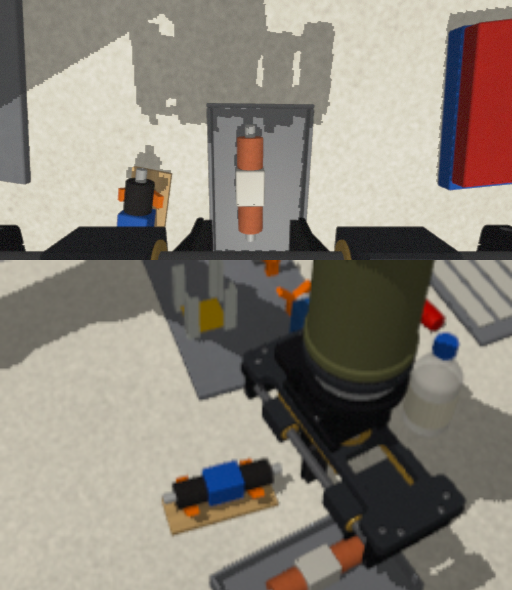

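The worn roller lies in the tray, at about (250,190) in the wrist view, well inside the walls. The new roller is undisturbed, with its centre near (0.463,-0.264) at -5.2°. I'll grip it with 12 N.

Request:
send_rows(
  xyz=[
    [0, 0, 0],
    [0, 0, 0],
    [-0.02, -0.035, 0],
    [-0.02, -0.034, 0],
    [-0.021, -0.034, 0],
    [0, 0, 0],
    [0, 0, 0.04],
    [0, 0, 0.04],
    [0, 0, 0.02],
    [0, 0, 0.015],
    [0, 0, 0],
    [0, 0, 0],
  ],
  rotation=[
    [0, 0, 0.095],
    [0, 0, 0.09],
    [0, 0, 0],
    [0, 0, 0],
    [0, 0, 0],
    [0, 0, 0],
    [0, 0, 0],
    [0, 0, 0],
    [0, 0, 0],
    [0, 0, 0],
    [0, 0, 0],
    [0, 0, 0],
  ],
  jaw=[0.75, 0.75, 0.75, 0.75, 0.75, 0.75, 0.75, 0.75, 0.75, 0.75, 0.75, 0.75],
  newtons=12,
)

```text
time_s: 14.7
tool_pos: [0.4622, -0.2651, 0.202]
tool_rot: [180.0, -0.0, -5.3]
force: [0.0, -0.9, 0.4]
grip_width: 0.0654
grasp_force: 0.0
```

```bash
python3 - <<'E'
from h import *
go(.463,-.264,.04,-5.2)
E
```

```text
turn -0.001 rad; shift [ 0.0007 -0.0012 -0.0015]; dist 0.002 now [ 0.4622 -0.2651  0.202 ] [179.96  -0.    -5.26]
```

Request:
send_rows(
  xyz=[
    [0, 0, 0],
    [0, 0, 0],
    [0, 0, 0],
    [0, 0, 0],
    [0, 0, 0],
    [0, 0, 0],
    [0, 0, 0],
    [0, 0, 0],
    [0, 0, 0],
    [0, 0, 0],
  ],
  rotation=[
    [0, 0, 0],
    [0, 0, 0],
    [0, 0, 0],
    [0, 0, 0],
    [0, 0, 0],
    [0, 0, 0],
    [0, 0, 0],
    [0, 0, 0],
    [0, 0, 0],
    [0, 0, 0],
  ],
  jaw=[0.45, 0.35, 0.3, 0.28, 0.26, 0.24, 0.24, 0.24, 0.24, 0.24],
)

```text
time_s: 15.7
tool_pos: [0.4622, -0.2648, 0.2019]
tool_rot: [180.0, -0.0, -5.2]
force: [0.1, -1.2, 1.3]
grip_width: 0.0282
grasp_force: 12.0
```

Request:
send_rows(
  xyz=[
    [0, 0, -0.01],
    [0, 0, -0.03],
    [0, 0, -0.04],
    [0, 0, -0.04],
    [0, 0, -0.04],
  ],
  rotation=[
    [0, 0, 0],
    [0, 0, 0],
    [0, 0, 0],
    [0, 0, 0],
    [0, 0, 0],
  ],
  jaw=[0.24, 0.24, 0.24, 0.24, 0.24],
)

```text
time_s: 16.2
tool_pos: [0.4615, -0.2645, 0.3633]
tool_rot: [-180.0, 0.1, -5.3]
force: [1.9, 0.7, -1.0]
grip_width: 0.0279
grasp_force: 12.0
```

Request:
send_rows(
  xyz=[
    [0, 0, 0],
    [0, 0, 0],
    [0, 0, 0],
    [0, 0, 0],
    [0, 0, 0],
    [0, 0, 0],
    [0, 0, 0],
    [0, 0, 0],
    [0, 0, 0],
    [0, 0, 0],
    [0, 0, 0],
    [0.035, 0.023, 0],
    [0.035, 0.023, 0],
    [0.035, 0.023, 0],
    [0.035, 0.023, 0],
    [0.035, 0.023, 0],
    [0.035, 0.023, 0],
    [0.035, 0.023, 0],
    [0, 0, 0],
    [0, 0, 0],
  ],
  rotation=[
    [0, 0, -0.145],
    [0, 0, -0.145],
    [0, 0, -0.145],
    [0, 0, -0.145],
    [0, 0, -0.145],
    [0, 0, -0.145],
    [0, 0, -0.145],
    [0, 0, -0.145],
    [0, 0, -0.145],
    [0, 0, -0.145],
    [0, 0, -0.145],
    [0, 0, 0],
    [0, 0, 0],
    [0, 0, 0],
    [0, 0, 0],
    [0, 0, 0],
    [0, 0, 0],
    [0, 0, 0],
    [0, 0, 0],
    [0, 0, 0],
  ],
  jaw=[0.24, 0.24, 0.24, 0.24, 0.24, 0.24, 0.24, 0.24, 0.24, 0.24, 0.24, 0.24, 0.24, 0.24, 0.24, 0.24, 0.24, 0.24, 0.24, 0.24],
)

```text
time_s: 18.2
tool_pos: [0.6392, -0.0292, 0.3613]
tool_rot: [-179.9, 0.1, 86.3]
force: [-0.1, -0.6, -0.9]
grip_width: 0.0278
grasp_force: 12.0
```

```bash
python3 - <<'E'
from h import *
go(.6422,-.0284,.0585,86.1);print(env.get_obs()['grip_width'],env.get_obs()['grasp_force'])
a=cam("scene")['image'];w=cam("wrist");b=w['image'];np.savez("w3.npz",**w)
cv2.imwrite("pics/s4.png",np.hstack([cv2.resize(a[100:270,160:330],(380,380)),cv2.resize(b[60:],(420,266+0)) if 0 else cv2.resize(b,(420,380))]))
E
```

```text
turn 0.004 rad; shift [0.001  0.0029 0.1393]; dist 0.139 now [ 0.6392 -0.0292  0.3613] [-1.7991e+02  6.0000e-02  8.6330e+01]
0.027838859411840392 11.960269650444388
```

View pics/s4.png

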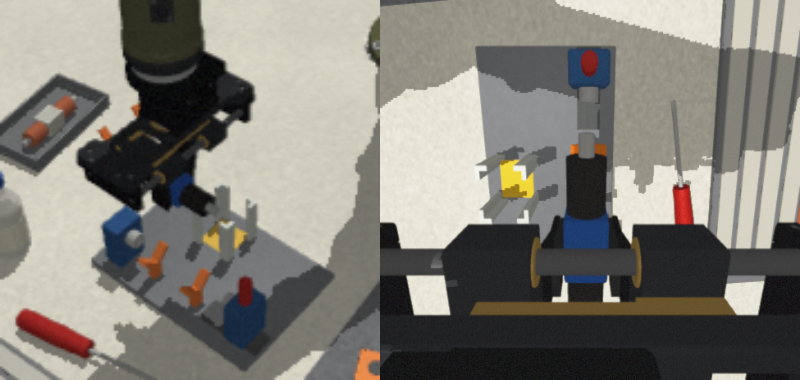

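The roller is held over the jig with its axis along the cups, the tailstock is open and both orange rests are visible. I check the roller's axial offset in the grip.

```bash
python3 - <<'E'
from h import *
c=dict(np.load("w3.npz"));h=cv2.cvtColor(c['image'],cv2.COLOR_BGR2HSV)
m=cv2.inRange(h,np.array((105,150,40)),np.array((125,255,255)));col=m[190:240,245:256];print('blue rows',[190+int(np.nonzero(col[:,i])[0].min()) for i in range(11)])
g=c['image'][120:240,250].astype(int);print(g.sum(1)[:45].tolist())
for z,v in((.208,217),(.199,134)): p=plane(c,250,v,z);print(v,p,'axial from grasp',(p[:2]-[.6392,-.0292])@[.0645,.998])
E
```

```text
blue rows [222, 222, 222, 222, 222, 222, 222, 222, 222, 222, 222]
[306, 300, 307, 312, 310, 295, 304, 301, 309, 313, 319, 406, 421, 365, 309, 314, 337, 322, 343, 332, 326, 344, 337, 341, 337, 333, 334, 333, 329, 338, 339, 333, 335, 336, 328, 338, 330, 339, 331, 319, 141, 80, 52, 102, 105]
217 [ 0.64023467 -0.00941172  0.208     ] axial from grasp 0.019815436982073588
134 [0.64283625 0.02983767 0.199     ] axial from grasp 0.05915412894686947
```

Request:
send_rows(
  xyz=[
    [0.001, 0.003, 0.03],
    [0, 0, 0.04],
    [0, 0, 0.03],
    [0, 0, 0.02],
    [0, 0, 0.01],
    [0, 0, 0.005],
    [0, 0, 0.003],
    [0, 0, 0],
    [0, 0, 0],
  ],
  rotation=[
    [0, 0, 0.004],
    [0, 0, 0],
    [0, 0, 0],
    [0, 0, 0],
    [0, 0, 0],
    [0, 0, 0],
    [0, 0, 0],
    [0, 0, 0],
    [0, 0, 0],
  ],
  jaw=[0.24, 0.24, 0.24, 0.24, 0.24, 0.24, 0.24, 0.24, 0.24],
)

```text
time_s: 19.2
tool_pos: [0.6426, -0.0303, 0.2249]
tool_rot: [179.9, -0.0, 85.9]
force: [-0.0, -0.3, -0.9]
grip_width: 0.0277
grasp_force: 12.0
```

Request:
send_rows(
  xyz=[
    [0, 0, 0.001],
    [0, 0, 0.0005],
    [0, 0, 0],
  ],
  rotation=[
    [0, 0, 0],
    [0, 0, 0],
    [0, 0, 0],
  ],
  jaw=[0.24, 0.24, 0.24],
)

```text
time_s: 19.5
tool_pos: [0.6422, -0.03, 0.2224]
tool_rot: [180.0, -0.0, 85.9]
force: [0.0, -0.1, -1.3]
grip_width: 0.0277
grasp_force: 12.0
```

Request:
send_rows(
  xyz=[
    [0.001, 0, 0.0007],
    [0, 0, 0.0007],
    [0, 0, 0],
  ],
  rotation=[
    [0, 0, 0],
    [0, 0, 0],
    [0, 0, 0],
  ],
  jaw=[0.24, 0.24, 0.24],
)

```text
time_s: 19.8
tool_pos: [0.6423, -0.0291, 0.2213]
tool_rot: [-180.0, -0.0, 85.9]
force: [-2.1, -0.4, 3.0]
grip_width: 0.0282
grasp_force: 12.0
```

Request:
send_rows(
  xyz=[
    [0, 0, 0],
    [0, 0, 0],
    [0, 0, 0],
    [0, 0, 0],
    [0, 0, 0],
    [0, 0, 0],
    [0, 0, -0.03],
    [0, 0, -0.04],
    [0, 0, -0.03],
    [0, 0, 0],
  ],
  rotation=[
    [0, 0, 0],
    [0, 0, 0],
    [0, 0, 0],
    [0, 0, 0],
    [0, 0, 0],
    [0, 0, 0],
    [0, 0, 0],
    [0, 0, 0],
    [0, 0, 0],
    [0, 0, 0],
  ],
  jaw=[0.3, 0.35, 0.4, 0.5, 0.6, 0.7, 0.75, 0.75, 0.75, 0.75],
)

```text
time_s: 20.8
tool_pos: [0.6439, -0.0298, 0.3261]
tool_rot: [179.5, -0.1, 85.9]
force: [0.2, -0.7, -0.4]
grip_width: 0.0648
grasp_force: 0.0
```

```bash
python3 - <<'E'
from h import *
go(.6489,.0744,.10,86.1)
a=cam("scene")['image'];b=cam("wrist")['image']
cv2.imwrite("pics/s5.png",np.hstack([cv2.resize(a[130:270,160:330],(400,329)),cv2.resize(b[:260],(400,329))]))
E
```

```text
turn -0.003 rad; shift [ 0.1043 -0.0021  0.0626]; dist 0.122 now [ 0.6439 -0.0298  0.3261] [ 1.7949e+02 -7.0000e-02  8.5920e+01]
```

View pics/s5.png

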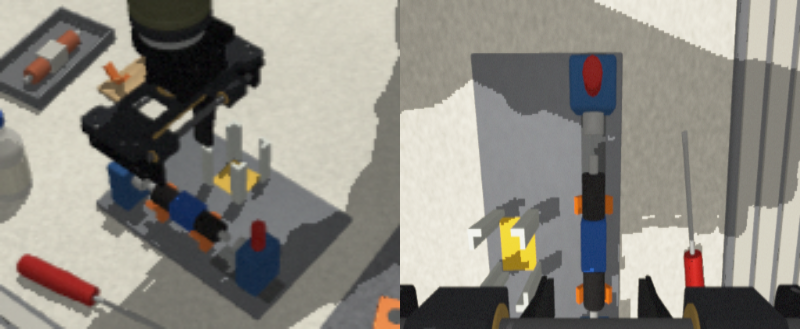

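The new roller lies on both rests, straight between the cups. Now I pinch the knob and slide the tailstock home.

Request:
send_rows(
  xyz=[
    [0.035, 0, 0],
    [0.035, 0, 0],
    [0.034, 0, 0],
    [0, 0, 0],
    [0, 0, 0.025],
    [0, 0, 0.025],
    [0, 0, 0.012],
    [0, 0, 0],
    [0, 0, 0],
    [0, 0, 0],
    [0, 0, 0],
    [0, 0, 0],
    [0, 0, 0],
    [0, 0, 0],
    [0, 0, 0],
    [0, 0, 0],
    [0, 0, 0],
  ],
  rotation=[
    [0, 0, 0],
    [0, 0, 0],
    [0, 0, 0],
    [0, 0, 0],
    [0, 0, 0],
    [0, 0, 0],
    [0, 0, 0],
    [0, 0, 0],
    [0, 0, 0],
    [0, 0, 0],
    [0, 0, 0],
    [0, 0, 0],
    [0, 0, 0],
    [0, 0, 0],
    [0, 0, 0],
    [0, 0, 0],
    [0, 0, 0],
  ],
  jaw=[0.75, 0.75, 0.75, 0.75, 0.75, 0.75, 0.75, 0.1, 0.1, 0.1, 0.1, 0.1, 0.1, 0.1, 0.1, 0.1, 0.1],
  newtons=30,
)

```text
time_s: 22.6
tool_pos: [0.6492, 0.0747, 0.2606]
tool_rot: [-179.9, -0.1, 85.9]
force: [-6.6, 0.1, 9.6]
grip_width: 0.0149
grasp_force: 32.0
```

Request:
send_rows(
  xyz=[
    [-0.003, 0, 0],
    [-0.003, 0, 0],
    [-0.003, 0, 0],
    [-0.003, 0, 0],
    [-0.003, 0, 0],
    [-0.003, 0, 0],
    [-0.003, 0, 0],
    [-0.003, 0, 0],
    [-0.003, 0, 0],
    [-0.003, 0, 0],
    [-0.003, 0, 0],
    [0, 0, 0],
  ],
  rotation=[
    [0, 0, 0],
    [0, 0, 0],
    [0, 0, 0],
    [0, 0, 0],
    [0, 0, 0],
    [0, 0, 0],
    [0, 0, 0],
    [0, 0, 0],
    [0, 0, 0],
    [0, 0, 0],
    [0, 0, 0],
    [0, 0, 0],
  ],
  jaw=[0.1, 0.1, 0.1, 0.1, 0.1, 0.1, 0.1, 0.1, 0.1, 0.1, 0.1, 0.1],
)

```text
time_s: 23.8
tool_pos: [0.6469, 0.043, 0.2607]
tool_rot: [-179.9, -0.2, 86.0]
force: [-6.3, 2.4, 8.6]
grip_width: 0.0152
grasp_force: 32.2
```

Request:
send_rows(
  xyz=[
    [-0.002, 0, 0],
    [-0.002, 0, 0],
    [-0.001, 0, 0],
    [0, 0, 0],
    [0, 0, 0],
  ],
  rotation=[
    [0, 0, 0],
    [0, 0, 0],
    [0, 0, 0],
    [0, 0, 0],
    [0, 0, 0],
  ],
  jaw=[0.1, 0.1, 0.1, 0.1, 0.1],
)

```text
time_s: 24.3
tool_pos: [0.6467, 0.0392, 0.2607]
tool_rot: [-179.9, -0.3, 86.0]
force: [-6.3, 4.6, 9.2]
grip_width: 0.0154
grasp_force: 32.1
```

Request:
send_rows(
  xyz=[
    [-0.002, 0, 0],
    [-0.001, 0, 0],
    [0, 0, 0],
  ],
  rotation=[
    [0, 0, 0],
    [0, 0, 0],
    [0, 0, 0],
  ],
  jaw=[0.1, 0.1, 0.1],
)

```text
time_s: 24.6
tool_pos: [0.6466, 0.0385, 0.2607]
tool_rot: [-179.9, -0.5, 86.1]
force: [-5.3, 9.4, 9.3]
grip_width: 0.0152
grasp_force: 32.9
```

Request:
send_rows(
  xyz=[
    [0, 0, 0],
    [0, 0, 0],
    [0, 0, 0],
    [0, 0, 0],
    [0, 0, -0.03],
    [0, 0, -0.04],
    [0, 0, -0.04],
    [0, 0, -0.04],
    [0, 0, 0],
  ],
  rotation=[
    [0, 0, 0],
    [0, 0, 0],
    [0, 0, 0],
    [0, 0, 0],
    [0, 0, 0],
    [0, 0, 0],
    [0, 0, 0],
    [0, 0, 0],
    [0, 0, 0],
  ],
  jaw=[0.5, 0.5, 0.6, 0.75, 0.75, 0.75, 0.8, 0.85, 0.85],
)

```text
time_s: 25.5
tool_pos: [0.6478, 0.0321, 0.4149]
tool_rot: [179.5, -0.1, 85.9]
force: [0.2, -0.3, -0.0]
grip_width: 0.0722
grasp_force: 0.0
```

```bash
python3 - <<'E'
from h import *
s=cam("scene");w=cam("wrist");np.savez("w4.npz",**w)
cv2.imwrite("pics/s6.png",np.hstack([cv2.resize(s['image'][150:270,180:320],(400,343)),cv2.resize(w['image'][:260],(400,343))]))
go(.5,.3,.1,86)
E
```

```text
turn -0.002 rad; shift [ 0.2563 -0.1649  0.1458]; dist 0.338 now [0.6466 0.0329 0.4093] [1.7995e+02 1.0000e-02 8.5880e+01]
```

View pics/s6.png

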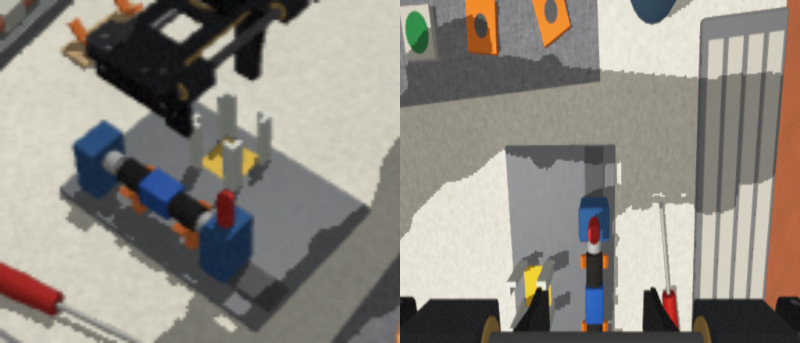

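The new roller is seated in both cups and the tailstock is home: its block is against the roller, and the push force rose at the stop. I move over the mat and measure the pads.

Request:
send_rows(
  xyz=[
    [0.026, -0.0263, 0],
    [0.026, -0.0263, 0],
    [0.026, -0.0263, 0],
    [0.026, -0.0263, 0],
    [0.026, -0.0263, 0],
    [0.026, -0.0263, 0],
    [0, 0, 0],
    [0, 0, 0],
  ],
  rotation=[
    [0, 0, 0],
    [0, 0, 0],
    [0, 0, 0],
    [0, 0, 0],
    [0, 0, 0],
    [0, 0, 0],
    [0, 0, 0],
    [0, 0, 0],
  ],
  jaw=[0.85, 0.85, 0.85, 0.85, 0.85, 0.85, 0.85, 0.85],
)

```text
time_s: 26.4
tool_pos: [0.4994, 0.2011, 0.4071]
tool_rot: [-179.9, 0.1, 86.1]
force: [0.1, -0.3, -0.2]
grip_width: 0.0743
grasp_force: 0.0
```

```bash
cat >> h.py <<'E'
MASK={'orange':((5,130,60),(18,255,255),.008),'green':((50,80,20),(90,255,255),.010),'brown':((5,40,40),(22,170,200),.024)}
def quads(c,kind,box=(.33,.70,.15,.42),vmax=384,mn=30):
    lo,hi,z=MASK[kind];h=cv2.cvtColor(c['image'],cv2.COLOR_BGR2HSV);m=cv2.inRange(h,np.array(lo),np.array(hi));m[vmax:]=0
    out=[]
    for q in cv2.findContours(m,cv2.RETR_EXTERNAL,cv2.CHAIN_APPROX_NONE)[0]:
        if cv2.contourArea(q)<mn: continue
        W=np.array([plane(c,*p,z)[:2] for p in q[:,0].astype(float)],np.float32)*1000
        r=cv2.minAreaRect(W);x,y=r[0]
        if box[0]<x/1e3<box[1] and box[2]<y/1e3<box[3]: out.append((np.round(r[0],1),np.round(r[1],1),round(r[2],1)))
    return out
E
python3 - <<'E'
from h import *
w=cam("wrist");s=cam("scene");d=cam("side");print(env.get_obs()['tool_pos'])
cv2.imwrite("pics/w5.png",cv2.resize(w['image'],None,fx=1.5,fy=1.5,interpolation=cv2.INTER_CUBIC))
for k in MASK:
    for n,c in(("W",w),("S",s),("D",d)):
        for q in quads(c,k): print(k,n,*q)
E
```

```text
[0.50092719 0.19911539 0.40802937]
orange W [489.5 217.5] [44.4 44.1] 83.2
orange W [594.8 221.5] [44.4 44.6] 18.9
orange W [505.4 324.7] [44.3 44.2] 67.9
orange W [608.2 334. ] [45.2 44.1] 9.8
orange S [611.1 335.4] [47.6 43.7] 9.6
orange S [597.5 222.4] [47.2 43.4] 19.0
orange S [508.3 325.7] [45.7 45.6] 68.0
orange S [491.8 218.8] [43.1 48.1] 82.7
orange D [489.6 214.4] [52.7 44.6] 82.0
orange D [595.4 219.6] [49.4 51.9] 18.0
orange D [394.4 351.3] [30.3 32.5] 0.4
orange D [505.8 322.8] [48.1 45.3] 67.3
orange D [608.8 332.7] [46.4 52.7] 9.5
green W [393.1 217.3] [32.  31.4] 82.3
green S [392.5 218.7] [29.9 29.2] 66.3
green D [394.8 220. ] [28.6 31.2] 67.2
brown W [489.5 219.5] [17.6 17.6] 86.1
brown W [591.5 223.2] [18.6 18.2] 43.4
brown W [505.5 322.5] [18.2 18.5] 86.1
brown W [390.7 327.6] [32.4 32.9] 87.6
brown W [604.6 331.9] [17.7 18.7] 45.4
brown S [391.2 328.1] [32.7 33.8] 88.8
brown D [392.  330.9] [31.9 35.3] 0.4
```

View pics/w5.png

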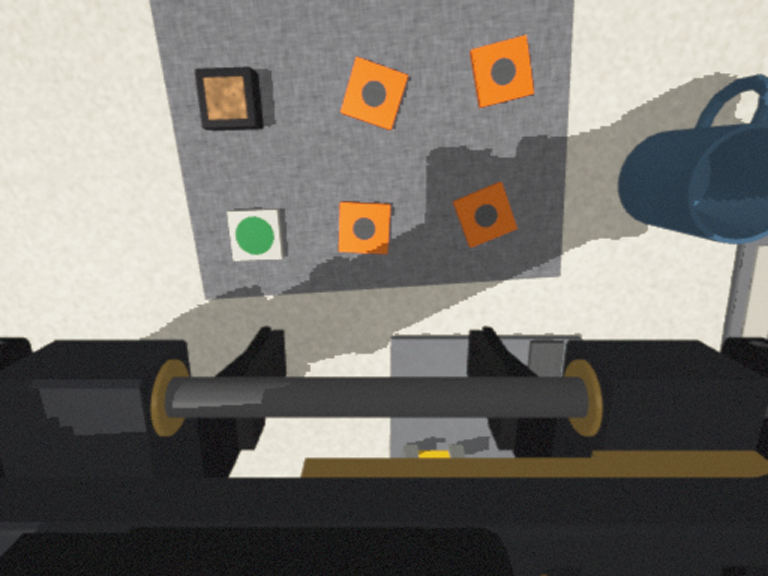

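The wrist view shows the holder at (228,98), the cover at (255,235) and four shims at (375,93), (503,72), (365,228) and (486,214). All measure 44 mm square, so the positions agree with their known size. I pick the holder first.

Request:
send_rows(
  xyz=[
    [0.031, -0.0286, 0],
    [0.031, -0.0286, 0],
    [0.031, -0.0286, 0],
    [0.032, -0.0286, 0.02],
    [0, 0, 0.05],
    [0, 0, 0.05],
    [0, 0, 0.04],
    [0, 0, 0.03],
    [0, 0, 0.02],
    [0, 0, 0.01],
    [0, 0, 0],
  ],
  rotation=[
    [0, 0, -0.033],
    [0, 0, 0],
    [0, 0, 0],
    [0, 0, 0],
    [0, 0, 0],
    [0, 0, 0],
    [0, 0, 0],
    [0, 0, 0],
    [0, 0, 0],
    [0, 0, 0],
    [0, 0, 0],
  ],
  jaw=[0.85, 0.85, 0.85, 0.85, 0.85, 0.85, 0.85, 0.85, 0.85, 0.85, 0.85],
  newtons=25,
)

```text
time_s: 27.65
tool_pos: [0.3922, 0.3296, 0.1875]
tool_rot: [-179.9, 0.2, 87.7]
force: [-0.6, -0.0, 0.8]
grip_width: 0.0738
grasp_force: 0.0
```

```bash
python3 - <<'E'
from h import *
go(.391,.3285,.022,88)
E
```

```text
turn -0.005 rad; shift [-0.0011 -0.0012  0.002 ]; dist 0.003 now [0.3922 0.3296 0.1875] [-1.7993e+02  1.6000e-01  8.7720e+01]
```

Request:
send_rows(
  xyz=[
    [-0.001, -0.001, 0.001],
    [0, 0, 0],
    [0, 0, 0],
    [0, 0, 0],
    [0, 0, 0],
    [0, 0, 0],
    [0, 0, 0],
    [0, 0, 0],
  ],
  rotation=[
    [0, 0, 0],
    [0, 0, 0],
    [0, 0, 0],
    [0, 0, 0],
    [0, 0, 0],
    [0, 0, 0],
    [0, 0, 0],
    [0, 0, 0],
  ],
  jaw=[0.85, 0.3, 0.3, 0.3, 0.3, 0.3, 0.3, 0.3],
)

```text
time_s: 28.45
tool_pos: [0.3909, 0.3299, 0.1882]
tool_rot: [180.0, -0.0, 87.8]
force: [-0.6, -0.2, 2.9]
grip_width: 0.0438
grasp_force: 25.0
```

Request:
send_rows(
  xyz=[
    [0, 0, -0.02],
    [0, 0, -0.04],
    [0, 0, -0.04],
    [0, 0, -0.04],
    [0, 0, -0.04],
    [-0.0392, 0.0192, 0],
    [-0.0392, 0.0192, 0],
    [-0.0392, 0.0192, 0],
    [-0.0392, 0.0192, 0],
    [-0.0392, 0.0192, 0],
    [-0.0392, 0.0192, 0],
    [-0.0392, 0.0192, 0],
    [-0.0392, 0.0192, 0],
    [-0.0392, 0.0192, 0],
    [0, 0, 0],
    [0, 0, 0],
  ],
  rotation=[
    [0, 0, 0],
    [0, 0, 0],
    [0, 0, 0],
    [0, 0, 0],
    [0, 0, 0.028],
    [0, 0, 0],
    [0, 0, 0],
    [0, 0, 0],
    [0, 0, 0],
    [0, 0, 0],
    [0, 0, 0],
    [0, 0, 0],
    [0, 0, 0],
    [0, 0, 0],
    [0, 0, 0],
    [0, 0, 0],
  ],
  jaw=[0.3, 0.3, 0.3, 0.3, 0.3, 0.3, 0.3, 0.3, 0.3, 0.3, 0.3, 0.3, 0.3, 0.3, 0.3, 0.3],
)

```text
time_s: 30.05
tool_pos: [0.5399, -0.0349, 0.3674]
tool_rot: [-180.0, 0.0, 86.0]
force: [-0.8, 0.3, -1.3]
grip_width: 0.0439
grasp_force: 25.0
```

```bash
python3 - <<'E'
from h import *
go(.5395,-.0355,.1,86.1);o=env.get_obs();print(o['grip_width'],o['grasp_force'])
s=cam("scene");d=cam("side")
gz=o['tool_pos'][2]-env.grip_depth
MASK['brown']=(*MASK['brown'][:2],gz+.004)
for n,c in(("S",s),("D",d)):
    for q in quads(c,'brown',(.45,.65,-.12,.05)): print(n,*q)
w=cam("wrist")
print("W",quads(w,'brown',(.45,.65,-.12,.05)))
E
```

```text
turn -0.001 rad; shift [-0.0006 -0.0004  0.1039]; dist 0.104 now [ 0.5399 -0.0349  0.3674] [-1.7995e+02  3.0000e-02  8.6030e+01]
0.043869080068362994 25.000133514404297
S [544.5 -26.8] [30.4 16.9] 1.6
S [ 622.8 -115.9] [54.2 80.1] 83.9
S [481.7 -65.1] [ 7.2 94.2] 87.0
D [539.1 -38.7] [31.4 29.4] 86.0
W [(array([567.4, -70. ]), array([ 12.6, 185.4]), 86.4), (array([587. , -43.8]), array([ 8.9, 31.9]), 2.4), (array([492.1, -37.9]), array([32. ,  8.9]), 80.3), (array([540.6, -24.7]), array([14.9, 30. ]), 86.4)]
```

Holder is held squarely: its inlay measures centred at y≈-0.035, the same as the grasp. I lower it into the pocket.

Request:
send_rows(
  xyz=[
    [-0.0006, -0.0004, 0.03],
    [0, 0, 0.035],
    [0, 0, 0.03],
    [0, 0, 0.008],
    [0, 0, 0.008],
    [0, 0, 0.008],
    [0, 0, 0.008],
  ],
  rotation=[
    [0, 0, 0],
    [0, 0, 0],
    [0, 0, 0],
    [0, 0, 0],
    [0, 0, 0],
    [0, 0, 0],
    [0, 0, 0],
  ],
  jaw=[0.3, 0.3, 0.3, 0.3, 0.3, 0.3, 0.3],
)

```text
time_s: 30.9
tool_pos: [0.5403, -0.034, 0.2416]
tool_rot: [179.9, -0.0, 86.3]
force: [0.4, -0.8, -0.3]
grip_width: 0.0437
grasp_force: 25.0
```

Request:
send_rows(
  xyz=[
    [0, 0, 0.01],
    [0, 0, 0.01],
    [0, 0, 0.01],
    [0, 0, 0.003],
    [0, 0, 0],
    [0, 0, 0],
  ],
  rotation=[
    [0, 0, 0],
    [0, 0, 0],
    [0, 0, 0],
    [0, 0, 0],
    [0, 0, 0],
    [0, 0, 0],
  ],
  jaw=[0.3, 0.3, 0.3, 0.3, 0.3, 0.3],
)

```text
time_s: 31.5
tool_pos: [0.5397, -0.0344, 0.208]
tool_rot: [180.0, 0.0, 86.2]
force: [0.7, 0.1, -0.2]
grip_width: 0.0436
grasp_force: 25.0
```

Request:
send_rows(
  xyz=[
    [-0.001, 0, 0.004],
    [0, 0, 0.003],
    [0, 0, 0.001],
    [0, 0, 0.001],
    [0, 0, 0],
    [0, 0, 0],
  ],
  rotation=[
    [0, 0, 0],
    [0, 0, 0],
    [0, 0, 0],
    [0, 0, 0],
    [0, 0, 0],
    [0, 0, 0],
  ],
  jaw=[0.3, 0.3, 0.3, 0.3, 0.3, 0.3],
)

```text
time_s: 32.1
tool_pos: [0.5395, -0.0353, 0.1989]
tool_rot: [180.0, -0.0, 86.2]
force: [-0.1, -0.4, 1.1]
grip_width: 0.0437
grasp_force: 25.0
```

Request:
send_rows(
  xyz=[
    [0, 0, 0.0005],
    [0, 0, 0],
    [0, 0, 0],
    [0, 0, 0],
    [0, 0, 0],
    [0, 0, -0.02],
    [0, 0, -0.04],
    [0, 0, -0.04],
    [0, 0, 0],
  ],
  rotation=[
    [0, 0, 0],
    [0, 0, 0],
    [0, 0, 0],
    [0, 0, 0],
    [0, 0, 0],
    [0, 0, 0],
    [0, 0, 0],
    [0, 0, 0],
    [0, 0, 0],
  ],
  jaw=[0.55, 0.6, 0.65, 0.65, 0.65, 0.65, 0.65, 0.65, 0.65],
)

```text
time_s: 33.0
tool_pos: [0.5417, -0.0361, 0.3036]
tool_rot: [179.5, -0.1, 86.2]
force: [0.4, -0.2, -0.3]
grip_width: 0.056
grasp_force: 0.0
```

Request:
send_rows(
  xyz=[
    [0.0408, -0.0133, 0],
    [0.0408, -0.0133, 0],
    [0.0408, -0.0133, 0],
    [0.0408, -0.0133, 0],
    [0.0408, -0.0133, 0],
    [0.0408, -0.0133, 0],
    [0, 0, 0],
  ],
  rotation=[
    [0, 0, 0.054],
    [0, 0, 0],
    [0, 0, 0],
    [0, 0, 0],
    [0, 0, 0],
    [0, 0, 0],
    [0, 0, 0],
  ],
  jaw=[0.7, 0.75, 0.75, 0.75, 0.75, 0.75, 0.75],
)

```text
time_s: 33.7
tool_pos: [0.485, 0.2239, 0.2977]
tool_rot: [-179.9, -0.1, 83.7]
force: [0.8, -0.0, -0.8]
grip_width: 0.0652
grasp_force: 0.0
```

```bash
python3 - <<'E'
from h import *
go(.4895,.2175,.0215,83.1)
for n in("side","scene"):
    c=cam(n)
    for q in quads(c,'brown',(.48,.6,-.1,.03)): print(n,*q)
    for q in quads(c,'orange'): print(n,*q)
E
```

```text
turn 0.011 rad; shift [-0.0058  0.0053  0.1127]; dist 0.113 now [0.485  0.2239 0.2977] [-1.7991e+02 -1.3000e-01  8.3720e+01]
side [546.4 -26.9] [33.8 28.7] 87.1
side [489.8 214.3] [52.8 44.9] 82.2
side [595.4 219.6] [49.4 51.9] 18.0
side [505.8 322.8] [48.1 45.3] 67.3
side [608.8 332.7] [46.4 52.7] 9.5
scene [532.7 -42.9] [30.9 34.9] 83.2
scene [611.1 335.3] [47.7 43.8] 9.3
scene [597.5 222.4] [47.2 43.4] 19.0
scene [507.8 325.6] [45.6 45.6] 69.4
scene [491.8 218.8] [43.1 48.1] 82.7
```

The holder is in the pocket, measured at about (0.5395,-0.035). Now shim A.

Request:
send_rows(
  xyz=[
    [-0.006, 0.005, 0.03],
    [0, 0, 0.04],
    [0, 0, 0.02],
    [0, 0, 0.015],
    [0, 0, 0.007],
    [0, 0, 0],
    [0, 0, 0],
    [0, 0, 0],
    [0, 0, 0],
    [0, 0, 0],
    [0, 0, 0],
    [0, 0, 0],
    [0, 0, 0],
  ],
  rotation=[
    [0, 0, 0.011],
    [0, 0, 0],
    [0, 0, 0],
    [0, 0, 0],
    [0, 0, 0],
    [0, 0, 0],
    [0, 0, 0],
    [0, 0, 0],
    [0, 0, 0],
    [0, 0, 0],
    [0, 0, 0],
    [0, 0, 0],
    [0, 0, 0],
  ],
  jaw=[0.75, 0.75, 0.75, 0.75, 0.75, 0.75, 0.75, 0.3, 0.3, 0.3, 0.3, 0.3, 0.3],
)

```text
time_s: 35.1
tool_pos: [0.4917, 0.2105, 0.1868]
tool_rot: [180.0, -0.0, 82.5]
force: [-1.8, -0.3, 3.5]
grip_width: 0.0434
grasp_force: 25.0
```

```bash
python3 - <<'E'
from h import *
go(.4895,.2175,.0215,83.1);print(env.get_obs()['grip_width'],env.get_obs()['grasp_force'])
E
```

```text
turn -0.010 rad; shift [ 0.0067 -0.003   0.0018]; dist 0.008 now [0.4917 0.2105 0.1868] [ 1.7999e+02 -4.0000e-02  8.2500e+01]
0.043399839167251396 24.997507631778717
```

The last correction was based on an unsettled reading, so the grip is 7 mm off centre. Regrip.

Request:
send_rows(
  xyz=[
    [0, 0, 0],
    [0, 0, 0],
    [0, 0, 0],
    [0.0067, 0, 0.001],
    [0, 0, 0],
    [0, 0, 0],
    [0, 0, 0],
    [0, 0, 0],
    [0, 0, 0],
    [0, 0, 0],
    [0, 0, 0],
  ],
  rotation=[
    [0, 0, 0],
    [0, 0, 0],
    [0, 0, 0],
    [0, 0, 0],
    [0, 0, 0],
    [0, 0, 0],
    [0, 0, 0],
    [0, 0, 0],
    [0, 0, 0],
    [0, 0, 0],
    [0, 0, 0],
  ],
  jaw=[0.6, 0.6, 0.6, 0.6, 0.6, 0.6, 0.3, 0.3, 0.3, 0.3, 0.3],
)

```text
time_s: 36.2
tool_pos: [0.4924, 0.2169, 0.1854]
tool_rot: [180.0, -0.0, 82.5]
force: [0.1, -0.5, -0.3]
grip_width: 0.0437
grasp_force: 25.0
```

Request:
send_rows(
  xyz=[
    [0, 0, -0.02],
    [0, 0, -0.04],
    [0, 0, -0.04],
    [0, 0, -0.04],
    [0, 0, -0.03],
    [0, 0, 0],
    [0, 0, 0],
    [0, 0, 0],
  ],
  rotation=[
    [0, 0, 0],
    [0, 0, 0],
    [0, 0, 0],
    [0, 0, 0],
    [0, 0, 0],
    [0, 0, 0],
    [0, 0, 0],
    [0, 0, 0],
  ],
  jaw=[0.3, 0.3, 0.3, 0.3, 0.3, 0.3, 0.3, 0.3],
)

```text
time_s: 37.0
tool_pos: [0.4919, 0.2168, 0.3541]
tool_rot: [-179.9, 0.1, 82.5]
force: [-0.3, -0.5, -0.7]
grip_width: 0.0435
grasp_force: 25.0
```

```bash
python3 - <<'E'
from h import *
go(.5395,-.0355,.1,86.1);o=env.get_obs();print(o['grip_width'],o['grasp_force'])
E
```

```text
turn -0.063 rad; shift [-0.2485  0.0647  0.0906]; dist 0.272 now [0.4919 0.2168 0.3541] [-1.799e+02  8.000e-02  8.250e+01]
0.04354786078136306 24.997436106204987
```

Request:
send_rows(
  xyz=[
    [0, 0, 0],
    [-0.0414, 0.0108, 0],
    [-0.0414, 0.0108, 0],
    [-0.0414, 0.0108, 0],
    [-0.0414, 0.0108, 0],
    [-0.0414, 0.0108, 0],
    [-0.0414, 0.0108, 0],
    [0, 0, 0.03],
    [0, 0, 0.03],
    [0, 0, 0.02],
    [0, 0, 0],
    [0, 0, 0],
    [0, 0, 0],
  ],
  rotation=[
    [0, 0, -0.063],
    [0, 0, 0],
    [0, 0, 0],
    [0, 0, 0],
    [0, 0, 0],
    [0, 0, 0],
    [0, 0, 0],
    [0, 0, 0],
    [0, 0, 0],
    [0, 0, 0],
    [0, 0, 0],
    [0, 0, 0],
    [0, 0, 0],
  ],
  jaw=[0.3, 0.3, 0.3, 0.3, 0.3, 0.3, 0.3, 0.3, 0.3, 0.3, 0.3, 0.3, 0.3],
)

```text
time_s: 38.3
tool_pos: [0.5406, -0.0354, 0.2762]
tool_rot: [179.9, -0.0, 86.1]
force: [0.9, -0.5, 0.2]
grip_width: 0.0434
grasp_force: 25.0
```

```bash
python3 - <<'E'
from h import *
o=env.get_obs();print(o['grip_width'],o['grasp_force'])
z=o['tool_pos'][2]-.1854+.009
MASK['orange']=(*MASK['orange'][:2],z)
for n in("side","scene","wrist"):
    for q in quads(cam(n),'orange',(.47,.61,-.1,.03)): print(n,*q)
go(.5395,-.0355,.057,86.1)
E
```

```text
0.04342599749975137 24.997419118881226
side [520.7 -93.1] [22.  24.4] 1.6
side [540.4 -38.4] [50.8 44.7] 86.0
scene [546.3 -25.3] [29.  51.6] 89.4
wrist [603.5 -29.8] [4.1 5.3] 1.7
wrist [542.1 -27.6] [33.2 43.9] 86.1
wrist [607.8   9.6] [12.   8.3] 86.5
turn 0.000 rad; shift [-0.0003 -0.0011  0.0559]; dist 0.056 now [ 0.5406 -0.0353  0.2764] [ 1.799e+02 -4.000e-02  8.612e+01]
```

Request:
send_rows(
  xyz=[
    [-0.0008, -0.001, 0.01],
    [0, 0, 0.012],
    [0, 0, 0.012],
    [0, 0, 0.012],
    [0, 0, 0.006],
    [0, 0, 0.003],
    [0, 0, 0],
    [0, 0, 0],
  ],
  rotation=[
    [0, 0, 0],
    [0, 0, 0],
    [0, 0, 0],
    [0, 0, 0],
    [0, 0, 0],
    [0, 0, 0],
    [0, 0, 0],
    [0, 0, 0],
  ],
  jaw=[0.3, 0.3, 0.3, 0.3, 0.3, 0.3, 0.3, 0.3],
)

```text
time_s: 39.25
tool_pos: [0.5394, -0.0362, 0.2205]
tool_rot: [180.0, -0.0, 86.1]
force: [0.8, 0.2, -0.8]
grip_width: 0.0435
grasp_force: 25.0
```

Request:
send_rows(
  xyz=[
    [0, 0, 0.001],
    [0, 0, 0],
    [0, 0, 0],
    [0, 0, 0],
    [0, 0, 0],
    [0, 0, 0],
    [0, 0, -0.02],
    [0, 0, -0.03],
    [0, 0, -0.03],
    [0, 0, 0],
  ],
  rotation=[
    [0, 0, 0],
    [0, 0, 0],
    [0, 0, 0],
    [0, 0, 0],
    [0, 0, 0],
    [0, 0, 0],
    [0, 0, 0],
    [0, 0, 0],
    [0, 0, 0],
    [0, 0, 0],
  ],
  jaw=[0.3, 0.3, 0.55, 0.6, 0.65, 0.65, 0.65, 0.65, 0.65, 0.65],
)

```text
time_s: 40.25
tool_pos: [0.5408, -0.0367, 0.3032]
tool_rot: [179.6, -0.1, 86.1]
force: [0.3, 0.5, 0.0]
grip_width: 0.0565
grasp_force: 0.0
```

Request:
send_rows(
  xyz=[
    [0, 0, 0],
    [0, 0, 0],
    [0, 0, 0],
    [0.0377, 0.0226, 0],
    [0.0377, 0.0226, 0],
    [0.0377, 0.0226, 0],
    [0.0377, 0.0226, 0],
    [0.0377, 0.0226, 0],
    [0.0377, 0.0226, 0],
    [0, 0, 0.04],
    [0, 0, 0.03],
    [0, 0, 0.02],
    [0, 0, 0],
    [0, 0, 0],
    [0, 0, 0],
  ],
  rotation=[
    [0, 0, -0.132],
    [0, 0, -0.132],
    [0, 0, -0.132],
    [0, 0, 0],
    [0, 0, 0],
    [0, 0, 0],
    [0, 0, 0],
    [0, 0, 0],
    [0, 0, 0],
    [0, 0, 0],
    [0, 0, 0],
    [0, 0, 0],
    [0, 0, 0],
    [0, 0, 0],
    [0, 0, 0],
  ],
  jaw=[0.75, 0.75, 0.75, 0.75, 0.75, 0.75, 0.75, 0.75, 0.75, 0.75, 0.75, 0.75, 0.75, 0.75, 0.75],
)

```text
time_s: 41.75
tool_pos: [0.5954, 0.2217, 0.2107]
tool_rot: [179.9, -0.0, 108.8]
force: [-0.4, -0.9, -0.1]
grip_width: 0.0654
grasp_force: 0.0
```

```bash
python3 - <<'E'
from h import *
go(.595,.2215,.0215,108.8)
for n in("side","scene"):
    c=cam(n)
    for q in quads(c,'orange'): print(n,*q)
    z=MASK['orange'];MASK['orange']=(*z[:2],.042)
    print('stack',quads(c,'orange',(.48,.6,-.1,.03)));MASK['orange']=z
E
```

```text
turn -0.000 rad; shift [-0.0001 -0.0004  0.0257]; dist 0.026 now [0.5954 0.2217 0.2107] [ 1.7987e+02 -2.0000e-02  1.0877e+02]
side [595.6 219.3] [49.6 50.8] 19.2
side [505.6 322.3] [52.8 44.3] 72.2
stack [(array([540.5, -38.3]), array([50.6, 44.1]), 87.4)]
scene [611.1 335.4] [47.6 43.7] 9.6
scene [508.3 325.7] [45.7 45.6] 68.0
stack [(array([542.2, -33.6]), array([45.9, 47.7]), 85.4)]
```

Shim A lies in the stack, measured at about (0.541,-0.036). I grip shim B.

Request:
send_rows(
  xyz=[
    [0, 0, 0.015],
    [0, 0, 0.0105],
    [0, 0, 0],
    [0, 0, 0],
    [0, 0, 0],
    [0, 0, 0],
    [0, 0, 0],
    [0, 0, 0],
    [0, 0, 0],
    [0, 0, 0],
    [0, 0, -0.02],
    [0, 0, -0.04],
    [0, 0, -0.04],
    [0, 0, -0.03],
  ],
  rotation=[
    [0, 0, 0],
    [0, 0, 0],
    [0, 0, 0],
    [0, 0, 0],
    [0, 0, 0],
    [0, 0, 0],
    [0, 0, 0],
    [0, 0, 0],
    [0, 0, 0],
    [0, 0, 0],
    [0, 0, 0],
    [0, 0, 0],
    [0, 0, 0],
    [0, 0, 0],
  ],
  jaw=[0.75, 0.75, 0.75, 0.75, 0.3, 0.3, 0.3, 0.3, 0.3, 0.3, 0.3, 0.3, 0.3, 0.3],
)

```text
time_s: 43.25
tool_pos: [0.595, 0.2216, 0.3165]
tool_rot: [179.9, -0.0, 108.8]
force: [1.1, 0.6, -1.0]
grip_width: 0.0435
grasp_force: 25.0
```

Request:
send_rows(
  xyz=[
    [0, 0, 0],
    [0, 0, 0],
    [0, 0, 0],
    [-0.0434, -0.0064, 0],
    [-0.0434, -0.0064, 0],
    [-0.0434, -0.0064, 0],
    [-0.0434, -0.0064, 0],
    [-0.0434, -0.0064, 0],
    [-0.0434, -0.0064, 0],
    [0, 0, 0],
    [0, 0, 0.02],
    [0, 0, 0.02],
    [0, 0, 0],
    [0, 0, 0],
  ],
  rotation=[
    [0, 0, 0.132],
    [0, 0, 0.132],
    [0, 0, 0.132],
    [0, 0, 0],
    [0, 0, 0],
    [0, 0, 0],
    [0, 0, 0],
    [0, 0, 0],
    [0, 0, 0],
    [0, 0, 0],
    [0, 0, 0],
    [0, 0, 0],
    [0, 0, 0],
    [0, 0, 0],
  ],
  jaw=[0.3, 0.3, 0.3, 0.3, 0.3, 0.3, 0.3, 0.3, 0.3, 0.3, 0.3, 0.3, 0.3, 0.3],
)

```text
time_s: 44.65
tool_pos: [0.5387, -0.0353, 0.2741]
tool_rot: [-180.0, 0.0, 86.1]
force: [0.8, 0.2, 0.6]
grip_width: 0.0434
grasp_force: 25.0
```

```bash
cat >> h.py <<'E'
def held(zb,kind='orange'):
    """where the held plate is: zb = TCP height at pick"""
    o=env.get_obs();print('grip',round(o['grip_width'],4),round(o['grasp_force'],1))
    a=MASK[kind];MASK[kind]=(*a[:2],o['tool_pos'][2]-zb+a[2]+.001)
    for n in("side","scene","wrist"):
        for q in quads(cam(n),kind,(.5,.58,-.06,.0)): print(n,*q)
    MASK[kind]=a;go(.5395,-.0355,.057,86.1)
E
python3 -c "
from h import *
held(.1855)"
```

```text
grip 0.0434 25.0
scene [558.2  -9. ] [92.8 46.9] 13.1
wrist [541.  -21.8] [45.6 44.6] 86.1
turn 0.000 rad; shift [-0.0001  0.0003  0.0544]; dist 0.054 now [ 0.5392 -0.0354  0.2749] [ 1.799e+02 -2.000e-02  8.612e+01]
```

The held plate and the stack merge in the wrist mask: the apparent extra length matches the stack shim's near edge. The grip was steady and centred, so I place it.

Request:
send_rows(
  xyz=[
    [0, 0, 0.01],
    [0, 0, 0.012],
    [0, 0, 0.012],
    [0, 0, 0.008],
    [0, 0, 0.003],
    [0, 0, 0.002],
    [0, 0, 0],
    [0, 0, 0],
  ],
  rotation=[
    [0, 0, 0],
    [0, 0, 0],
    [0, 0, 0],
    [0, 0, 0],
    [0, 0, 0],
    [0, 0, 0],
    [0, 0, 0],
    [0, 0, 0],
  ],
  jaw=[0.3, 0.3, 0.3, 0.3, 0.3, 0.3, 0.3, 0.3],
)

```text
time_s: 45.6
tool_pos: [0.5389, -0.0355, 0.2272]
tool_rot: [180.0, -0.0, 86.1]
force: [-0.0, -0.3, -0.1]
grip_width: 0.0436
grasp_force: 25.0
```

Request:
send_rows(
  xyz=[
    [0, 0, 0.0005],
    [0, 0, 0],
    [0, 0, 0],
    [0, 0, 0],
    [0, 0, 0],
    [0, 0, 0],
    [0, 0, -0.02],
    [0, 0, -0.03],
    [0, 0, -0.025],
    [0, 0, 0],
  ],
  rotation=[
    [0, 0, 0],
    [0, 0, 0],
    [0, 0, 0],
    [0, 0, 0],
    [0, 0, 0],
    [0, 0, 0],
    [0, 0, 0],
    [0, 0, 0],
    [0, 0, 0],
    [0, 0, 0],
  ],
  jaw=[0.3, 0.3, 0.55, 0.6, 0.65, 0.65, 0.65, 0.65, 0.65, 0.65],
)

```text
time_s: 46.6
tool_pos: [0.5401, -0.036, 0.3047]
tool_rot: [179.6, -0.1, 86.1]
force: [0.6, 0.5, -0.5]
grip_width: 0.0566
grasp_force: 0.0
```

Request:
send_rows(
  xyz=[
    [0, 0, 0],
    [0, 0, 0],
    [0, 0, 0],
    [0.0401, -0.0209, 0],
    [0.0401, -0.0209, 0],
    [0.0401, -0.0209, 0],
    [0.0401, -0.0209, 0],
    [0.0401, -0.0209, 0],
    [0.0401, -0.0209, 0],
    [0.0401, -0.0209, 0],
    [0.0401, -0.0209, 0],
    [0, 0, 0.04],
    [0, 0, 0.03],
    [0, 0, 0.02],
    [0, 0, 0],
    [0, 0, 0],
    [0, 0, 0],
  ],
  rotation=[
    [0, 0, 0.106],
    [0, 0, 0.106],
    [0, 0, 0.106],
    [0, 0, 0],
    [0, 0, 0],
    [0, 0, 0],
    [0, 0, 0],
    [0, 0, 0],
    [0, 0, 0],
    [0, 0, 0],
    [0, 0, 0],
    [0, 0, 0],
    [0, 0, 0],
    [0, 0, 0],
    [0, 0, 0],
    [0, 0, 0],
    [0, 0, 0],
  ],
  jaw=[0.75, 0.75, 0.75, 0.75, 0.75, 0.75, 0.75, 0.75, 0.75, 0.75, 0.75, 0.75, 0.75, 0.75, 0.75, 0.75, 0.75],
)

```text
time_s: 48.3
tool_pos: [0.5052, 0.3248, 0.2126]
tool_rot: [179.9, -0.1, 67.9]
force: [-0.5, -1.0, -0.0]
grip_width: 0.0652
grasp_force: 0.0
```

```bash
cat >> h.py <<'E'
def check(ztop):
    for n in("side","scene"):
        c=cam(n)
        for q in quads(c,'orange'): print(n,*q)
        for q in quads(c,'green'): print(n,'green',*q)
        z=MASK['orange'];MASK['orange']=(*z[:2],ztop)
        print('stack',quads(c,'orange',(.48,.6,-.1,.03)));MASK['orange']=z
E
python3 - <<'E'
from h import *
go(.5055,.3245,.0215,67.9);check(.05)
E
```

```text
turn -0.001 rad; shift [-0.0002  0.0004  0.0276]; dist 0.028 now [0.5052 0.3248 0.2126] [ 1.7994e+02 -1.1000e-01  6.7860e+01]
side [505.6 322.3] [52.8 44.3] 72.2
side [609.2 332.8] [46.5 52.9] 10.7
side green [395.1 220.1] [29.7 29.7] 75.0
stack [(array([538.8, -41.4]), array([57.5, 45.8]), 86.7)]
scene [611.1 335.4] [47.6 43.7] 9.6
scene [511.3 334.1] [27.9 45.3] 70.6
scene green [392.5 218.7] [29.9 29.2] 66.3
stack [(array([544.7, -31.8]), array([51. , 53.1]), 85.3)]
```

Request:
send_rows(
  xyz=[
    [0, 0, 0.015],
    [0, 0, 0.012],
    [0, 0, 0],
    [0, 0, 0],
    [0, 0, 0],
    [0, 0, 0],
    [0, 0, 0],
    [0, 0, 0],
    [0, 0, 0],
    [0, 0, 0],
    [0, 0, -0.02],
    [0, 0, -0.04],
    [0, 0, -0.04],
    [0, 0, -0.03],
  ],
  rotation=[
    [0, 0, 0],
    [0, 0, 0],
    [0, 0, 0],
    [0, 0, 0],
    [0, 0, 0],
    [0, 0, 0],
    [0, 0, 0],
    [0, 0, 0],
    [0, 0, 0],
    [0, 0, 0],
    [0, 0, 0],
    [0, 0, 0],
    [0, 0, 0],
    [0, 0, 0],
  ],
  jaw=[0.75, 0.75, 0.75, 0.75, 0.3, 0.3, 0.3, 0.3, 0.3, 0.3, 0.3, 0.3, 0.3, 0.3],
)

```text
time_s: 49.8
tool_pos: [0.505, 0.3246, 0.3169]
tool_rot: [179.9, -0.1, 67.9]
force: [0.4, -0.7, -0.8]
grip_width: 0.0437
grasp_force: 25.0
```

Request:
send_rows(
  xyz=[
    [0, 0, 0],
    [0, 0, 0],
    [0, 0, 0],
    [-0.0446, 0.0073, 0],
    [-0.0446, 0.0073, 0],
    [-0.0446, 0.0073, 0],
    [-0.0446, 0.0073, 0],
    [-0.0446, 0.0073, 0],
    [-0.0446, 0.0073, 0],
    [-0.0446, 0.0073, 0],
    [-0.0446, 0.0073, 0],
    [0, 0, 0],
    [0, 0, 0.02],
    [0, 0, 0.02],
    [0, 0, 0],
    [0, 0, 0],
  ],
  rotation=[
    [0, 0, -0.106],
    [0, 0, -0.106],
    [0, 0, -0.106],
    [0, 0, 0],
    [0, 0, 0],
    [0, 0, 0],
    [0, 0, 0],
    [0, 0, 0],
    [0, 0, 0],
    [0, 0, 0],
    [0, 0, 0],
    [0, 0, 0],
    [0, 0, 0],
    [0, 0, 0],
    [0, 0, 0],
    [0, 0, 0],
  ],
  jaw=[0.3, 0.3, 0.3, 0.3, 0.3, 0.3, 0.3, 0.3, 0.3, 0.3, 0.3, 0.3, 0.3, 0.3, 0.3, 0.3],
)

```text
time_s: 51.4
tool_pos: [0.5385, -0.035, 0.2745]
tool_rot: [-180.0, 0.0, 86.1]
force: [-0.7, -0.0, 0.4]
grip_width: 0.0433
grasp_force: 25.0
```

```bash
python3 -c "
from h import *
held(.1855)"
```

```text
grip 0.0433 25.0
side [530.5 -58.6] [110.2  48.3] 63.4
scene [560.2 -17. ] [92.8 48.8] 32.1
wrist [540.6 -21.9] [45.  44.6] 86.1
turn 0.000 rad; shift [-0.0004  0.0005  0.055 ]; dist 0.055 now [ 0.5391 -0.0351  0.2755] [ 1.799e+02 -3.000e-02  8.612e+01]
```

Request:
send_rows(
  xyz=[
    [0, 0, 0.01],
    [0, 0, 0.012],
    [0, 0, 0.008],
    [0, 0, 0.006],
    [0, 0, 0.003],
    [0, 0, 0.001],
    [0, 0, 0],
    [0, 0, 0],
  ],
  rotation=[
    [0, 0, 0],
    [0, 0, 0],
    [0, 0, 0],
    [0, 0, 0],
    [0, 0, 0],
    [0, 0, 0],
    [0, 0, 0],
    [0, 0, 0],
  ],
  jaw=[0.3, 0.3, 0.3, 0.3, 0.3, 0.3, 0.3, 0.3],
)

```text
time_s: 52.35
tool_pos: [0.5387, -0.0353, 0.2345]
tool_rot: [180.0, -0.0, 86.1]
force: [-0.0, -1.1, -0.8]
grip_width: 0.0438
grasp_force: 25.0
```

Request:
send_rows(
  xyz=[
    [0, 0, 0],
    [0, 0, 0],
    [0, 0, 0],
    [0, 0, 0],
    [0, 0, 0],
    [0, 0, 0],
    [0, 0, -0.02],
    [0, 0, -0.03],
    [0, 0, -0.02],
    [0, 0, 0],
  ],
  rotation=[
    [0, 0, 0],
    [0, 0, 0],
    [0, 0, 0],
    [0, 0, 0],
    [0, 0, 0],
    [0, 0, 0],
    [0, 0, 0],
    [0, 0, 0],
    [0, 0, 0],
    [0, 0, 0],
  ],
  jaw=[0.3, 0.3, 0.55, 0.6, 0.65, 0.65, 0.65, 0.65, 0.65, 0.65],
)

```text
time_s: 53.35
tool_pos: [0.5398, -0.0356, 0.3071]
tool_rot: [179.7, -0.1, 86.1]
force: [-0.3, -0.5, 0.4]
grip_width: 0.0563
grasp_force: 0.0
```

```bash
python3 - <<'E'
from h import *
s=cam("scene");d=cam("side");P={}
for n,c in(("s",s),("d",d)):
    h=cv2.cvtColor(c['image'],cv2.COLOR_BGR2HSV);m=cv2.inRange(h,np.array((98,60,20)),np.array((115,255,220)))
    k,l,st,ce=cv2.connectedComponentsWithStats(m);i=1+np.argmax(st[1:,4]*((ce[1:,0]>240)&(ce[1:,1]>90)));print(n,st[i],ce[i]);P[n]=ce[i]
print(tri(s,P['s'],d,P['d']));check(.058);go(.608,.334,.05,99.8)
E
```

```text
s [ 286  283   42   54 1633] [305.25658298 308.49173301]
d [266 114  28  34 682] [279.73900293 128.00439883]
(array([0.75579702, 0.2486851 , 0.05924105]), np.float64(0.002549143552219418))
side [590.1 335.2] [50.8 18.3] 70.2
side green [394.8 220. ] [28.6 31.2] 67.2
stack [(array([536.9, -44.6]), array([65.1, 47.4]), 83.8)]
scene [611.1 335.4] [47.6 43.7] 9.6
scene green [394.5 218.2] [30.7 28. ] 26.4
stack [(array([547.3, -29.1]), array([54. , 58.7]), 85.7)]
turn -0.239 rad; shift [0.3517 0.1317 0.0898]; dist 0.386 now [ 0.5381 -0.035   0.3033] [-1.7991e+02  1.0000e-02  8.6110e+01]
```

Request:
send_rows(
  xyz=[
    [0, 0, 0],
    [0, 0, 0],
    [0.044, 0.0165, 0],
    [0.044, 0.0165, 0],
    [0.044, 0.0165, 0],
    [0.044, 0.0165, 0],
    [0.044, 0.0165, 0],
    [0.044, 0.0165, 0],
    [0.044, 0.0165, 0],
    [0.0437, 0.0162, 0],
    [0, 0, 0],
    [0, 0, 0.04],
    [0, 0, 0.03],
    [0, 0, 0.02],
    [0, 0, 0],
    [0, 0, 0],
    [0, 0, 0],
  ],
  rotation=[
    [0, 0, -0.1195],
    [0, 0, -0.1195],
    [0, 0, 0],
    [0, 0, 0],
    [0, 0, 0],
    [0, 0, 0],
    [0, 0, 0],
    [0, 0, 0],
    [0, 0, 0],
    [0, 0, 0],
    [0, 0, 0],
    [0, 0, 0],
    [0, 0, 0],
    [0, 0, 0],
    [0, 0, 0],
    [0, 0, 0],
    [0, 0, 0],
  ],
  jaw=[0.75, 0.75, 0.75, 0.75, 0.75, 0.75, 0.75, 0.75, 0.75, 0.75, 0.75, 0.75, 0.75, 0.75, 0.75, 0.75, 0.75],
)

```text
time_s: 55.25
tool_pos: [0.6091, 0.3337, 0.2156]
tool_rot: [179.9, -0.0, 99.8]
force: [0.5, 0.1, 0.1]
grip_width: 0.0655
grasp_force: 0.0
```

```bash
python3 - <<'E'
from h import *
go(.608,.334,.0215,99.8);check(.058)
E
```

```text
turn -0.000 rad; shift [ 0.0005 -0.0011  0.0306]; dist 0.031 now [0.6091 0.3337 0.2156] [ 1.7989e+02 -3.0000e-02  9.9780e+01]
side [608.8 332.5] [46.4 53.3] 9.6
side green [394.8 220. ] [28.6 31.2] 67.2
stack [(array([537.4, -43.7]), array([66.4, 47.5]), 86.6)]
scene green [392.5 218.7] [29.9 29.2] 66.3
stack [(array([547.3, -29.1]), array([54. , 58.7]), 85.7)]
```

Request:
send_rows(
  xyz=[
    [0, -0.001, 0.015],
    [0, 0, 0.015],
    [0, 0, 0],
    [0, 0, 0],
    [0, 0, 0],
    [0, 0, 0],
    [0, 0, 0],
    [0, 0, 0],
    [0, 0, 0],
    [0, 0, 0],
    [0, 0, -0.02],
    [0, 0, -0.04],
    [0, 0, -0.04],
    [0, 0, -0.03],
  ],
  rotation=[
    [0, 0, 0],
    [0, 0, 0],
    [0, 0, 0],
    [0, 0, 0],
    [0, 0, 0],
    [0, 0, 0],
    [0, 0, 0],
    [0, 0, 0],
    [0, 0, 0],
    [0, 0, 0],
    [0, 0, 0],
    [0, 0, 0],
    [0, 0, 0],
    [0, 0, 0],
  ],
  jaw=[0.75, 0.75, 0.75, 0.75, 0.3, 0.3, 0.3, 0.3, 0.3, 0.3, 0.3, 0.3, 0.3, 0.3],
)

```text
time_s: 56.75
tool_pos: [0.6079, 0.3335, 0.3172]
tool_rot: [179.9, -0.1, 99.8]
force: [1.5, -0.2, 0.4]
grip_width: 0.0434
grasp_force: 25.0
```

Request:
send_rows(
  xyz=[
    [0, 0, 0],
    [0, 0, 0],
    [-0.0467, -0.0054, 0],
    [-0.0467, -0.0054, 0],
    [-0.0467, -0.0054, 0],
    [-0.0467, -0.0054, 0],
    [-0.0467, -0.0054, 0],
    [-0.0467, -0.0054, 0],
    [-0.0467, -0.0054, 0],
    [-0.0467, -0.0054, 0],
    [0, 0, 0],
    [0, 0, 0.02],
    [0, 0, 0.02],
    [0, 0, 0],
    [0, 0, 0],
  ],
  rotation=[
    [0, 0, 0.1195],
    [0, 0, 0.1195],
    [0, 0, 0],
    [0, 0, 0],
    [0, 0, 0],
    [0, 0, 0],
    [0, 0, 0],
    [0, 0, 0],
    [0, 0, 0],
    [0, 0, 0],
    [0, 0, 0],
    [0, 0, 0],
    [0, 0, 0],
    [0, 0, 0],
    [0, 0, 0],
  ],
  jaw=[0.3, 0.3, 0.3, 0.3, 0.3, 0.3, 0.3, 0.3, 0.3, 0.3, 0.3, 0.3, 0.3, 0.3, 0.3],
)

```text
time_s: 58.25
tool_pos: [0.5391, -0.0361, 0.2746]
tool_rot: [-180.0, 0.0, 86.1]
force: [0.6, 0.6, -0.7]
grip_width: 0.0433
grasp_force: 25.0
```

```bash
python3 -c "
from h import *
held(.1855)"
```

```text
grip 0.0433 25.0
side [530.2 -59.9] [107.3  50.3] 59.6
scene [559.5  -9.5] [91.3 50.9] 8.8
wrist [541.3 -22.3] [46.1 44.7] 86.1
turn 0.000 rad; shift [ 0.0006 -0.0001  0.055 ]; dist 0.055 now [ 0.5396 -0.0361  0.2755] [ 1.799e+02 -3.000e-02  8.612e+01]
```

Request:
send_rows(
  xyz=[
    [0.0006, 0, 0.01],
    [0, 0, 0.01],
    [0, 0, 0.008],
    [0, 0, 0.004],
    [0, 0, 0.001],
    [0, 0, 0],
    [0, 0, 0],
  ],
  rotation=[
    [0, 0, 0],
    [0, 0, 0],
    [0, 0, 0],
    [0, 0, 0],
    [0, 0, 0],
    [0, 0, 0],
    [0, 0, 0],
  ],
  jaw=[0.3, 0.3, 0.3, 0.3, 0.3, 0.3, 0.3],
)

```text
time_s: 59.1
tool_pos: [0.5387, -0.0358, 0.2421]
tool_rot: [-179.8, -0.1, 86.1]
force: [-5.8, 0.3, 12.2]
grip_width: 0.0437
grasp_force: 25.0
```

Request:
send_rows(
  xyz=[
    [0, 0, 0],
    [0, 0, 0],
    [0, 0, 0],
    [0, 0, 0],
    [0, 0, 0],
    [0, 0, -0.02],
    [0, 0, -0.03],
    [0, 0, -0.015],
    [0, 0, 0],
    [0, 0, 0],
  ],
  rotation=[
    [0, 0, 0],
    [0, 0, 0],
    [0, 0, 0],
    [0, 0, 0],
    [0, 0, 0],
    [0, 0, 0],
    [0, 0, 0],
    [0, 0, 0],
    [0, 0, 0],
    [0, 0, 0],
  ],
  jaw=[0.3, 0.55, 0.6, 0.65, 0.65, 0.65, 0.65, 0.65, 0.65, 0.65],
)

```text
time_s: 60.1
tool_pos: [0.5388, -0.0353, 0.3058]
tool_rot: [-180.0, -0.0, 86.1]
force: [0.2, 0.8, -0.8]
grip_width: 0.0567
grasp_force: 0.0
```

```bash
python3 - <<'E'
from h import *
check(.066);go(.3935,.2185,.05,88)
# cover yaw: white quad in scene & side
for n in("scene","side"):
    c=cam(n);h=cv2.cvtColor(c['image'],cv2.COLOR_BGR2HSV)
    print(n,proj(c,[.3935,.2185,.01]))
    u,v=proj(c,[.3935,.2185,.01]).astype(int);print(c['image'][v-10:v+11:2,u-14:u+15:2].sum(2))
E
```

```text
side green [394.8 220. ] [28.6 31.2] 67.2
stack [(array([535.8, -47.5]), array([72. , 49.2]), 86.5)]
scene green [394.5 218.2] [30.7 28. ] 26.4
stack [(array([546.9, -28.7]), array([71.5, 50.5]), 35.6)]
turn -0.033 rad; shift [ 0.2486 -0.1538  0.0916]; dist 0.306 now [ 0.5385 -0.0353  0.3051] [-1.7989e+02  1.0000e-02  8.6120e+01]
scene [362.26267159 213.66413702]
[[191 187 192 173 187 174 178 186 228 337 335 495 592 588 575]
 [188 178 191 186 194 175 173 195 216 333 323 312 325 428 583]
 [178 192 187 182 185 246 300 227 312 320 324 315 324 339 336]
 [187 177 180 180 215 295 217 217 487 406 321 313 324 324 314]
 [175 184 183 197 290 123 120 245 242 298 544 393 327 332 324]
 [185 199 196 292 242 124 145 252 248 245 424 549 520 330 321]
 [196 192 280 293 285 128 252 253 252 252 329 534 303 313 315]
 [183 182 260 282 295 526 223 244 255 278 551 272 322 327 331]
 [180 188 181 201 265 294 456 543 546 552 424 307 320 340 331]
 [189 188 185 180 188 195 261 298 478 543 222 315 315 327 327]
 [193 181 183 312 326 306 301 200 278 241 316 333 333 311 327]]
side [164.06600468 178.92417735]
[[250 253 252 246 242 247 249 254 250 249 247 252 246 247 243]
 [250 239 247 248 249 251 245 249 254 252 248 250 248 251 245]
 [252 249 245 248 251 247 246 245 252 298 338 243 243 249 249]
 [253 243 243 254 256 311 346 300 333 369 398 192 243 246 248]
 [253 243 258 379 394 272 125 126 119 137 338 223 249 248 251]
 [249 260 250 451 346 129 127 120 126 128 152 306 196 244 249]
 [252 248 248 301 341 125  95  97  75  78 175 230 145 152 138]
 [249 245 252 278 298 183 102 102 135 209 234 233 213 144 144]
 [240 249 256 253 236 225 231 236 230 234 226 222 195 139 133]
 [252 244 247 188 179 228 222 222 195 176 156 139 140 140 140]
 [249 146 139 144 147 176 151 141 141 135 140 151 138 142 133]]
```

Request:
send_rows(
  xyz=[
    [0.0314, -0.0239, 0],
    [0.0314, -0.0239, 0],
    [0.0314, -0.0239, 0],
    [0.0314, -0.0239, 0],
    [0.0314, -0.0239, 0],
    [0, 0, 0],
    [0, 0, 0],
    [0, 0, 0],
  ],
  rotation=[
    [0, 0, 0],
    [0, 0, 0],
    [0, 0, 0],
    [0, 0, 0],
    [0, 0, 0],
    [0, 0, 0],
    [0, 0, 0],
    [0, 0, 0],
  ],
  jaw=[0.75, 0.75, 0.75, 0.75, 0.75, 0.75, 0.75, 0.75],
)

```text
time_s: 61.1
tool_pos: [0.4309, 0.1282, 0.3061]
tool_rot: [180.0, 0.0, 86.0]
force: [0.4, -0.8, -0.1]
grip_width: 0.0655
grasp_force: 0.0
```

```bash
python3 - <<'E'
from h import *
w=cam("wrist");s=cam("scene");d=cam("side")
print(quads(w,'green'),quads(s,'green'),quads(d,'green'))
u,v=proj(w,[.3935,.2185,.01]).astype(int);print(u,v)
g=w['image'].copy();hs=cv2.cvtColor(g,cv2.COLOR_BGR2HSV)
m=cv2.inRange(hs,np.array((0,0,150)),np.array((180,60,255)))|cv2.inRange(hs,np.array((50,80,20)),np.array((90,255,255)))
k=np.zeros_like(m);k[max(0,v-45):v+45,u-50:u+50]=m[max(0,v-45):v+45,u-50:u+50]
n,l,st,ce=cv2.connectedComponentsWithStats(k);i=l[v,u];print(st[i])
q=cv2.findContours((l==i).astype(np.uint8),cv2.RETR_EXTERNAL,cv2.CHAIN_APPROX_NONE)[0][0][:,0]
print(cv2.minAreaRect(np.array([plane(w,*p,.01)[:2]*1000 for p in q.astype(float)],np.float32)))
for n,c in(("scene",s),("side",d)):
  a=[]
  for x in((0,0,.033),):pass
cv2.imwrite("pics/f.png",np.hstack([cv2.resize(s['image'][150:260,190:310],(400,367)),cv2.resize(d['image'][165:275,210:330],(400,367))]))
go(.3935,.2185,.05,88)
E
```

```text
[(array([393.6, 217.7]), array([32.5, 32.7]), 86.0)] [(array([392.5, 218.7]), array([29.9, 29.2]), 66.3)] [(array([394.8, 220. ]), array([28.6, 31.2]), 67.2)]
201 90
[ 175   64   53   55 2478]
((392.99700927734375, 217.37680053710938), (44.627479553222656, 44.384666442871094), 88.5757064819336)
turn -0.036 rad; shift [ 0.0891 -0.0407  0.0927]; dist 0.135 now [0.4311 0.128  0.3062] [1.800e+02 4.000e-02 8.596e+01]
```

View pics/f.png

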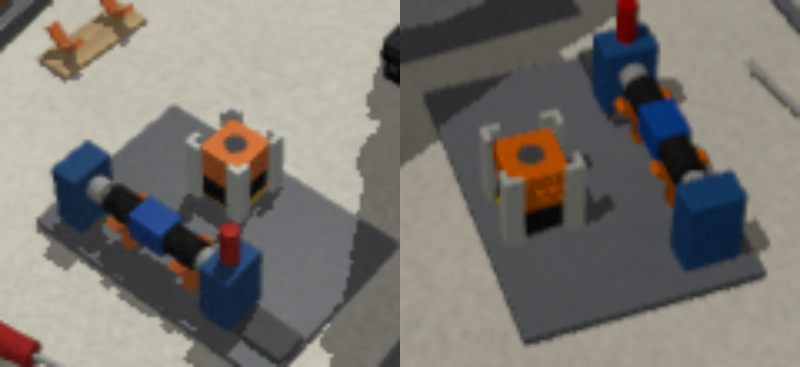

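The stack is flat: holder with four shims on it, square between the corner angles. The roller is seated. Now the cover, measured at (0.393,0.2175) with yaw 88.5° and 44.5 mm square.

Request:
send_rows(
  xyz=[
    [0, 0, 0],
    [0.03, -0.0134, 0],
    [0.03, -0.0134, 0],
    [0.0287, -0.0133, 0],
    [0, 0, 0.04],
    [0, 0, 0.03],
    [0, 0, 0.02],
    [0, 0, 0],
    [0, 0, 0],
    [0, 0, 0],
  ],
  rotation=[
    [0, 0, -0.044],
    [0, 0, 0],
    [0, 0, 0],
    [0, 0, 0],
    [0, 0, 0],
    [0, 0, 0],
    [0, 0, 0],
    [0, 0, 0],
    [0, 0, 0],
    [0, 0, 0],
  ],
  jaw=[0.75, 0.75, 0.75, 0.75, 0.75, 0.75, 0.75, 0.75, 0.75, 0.75],
)

```text
time_s: 62.25
tool_pos: [0.3935, 0.2189, 0.2176]
tool_rot: [179.9, -0.1, 88.6]
force: [0.8, -0.3, 1.2]
grip_width: 0.0652
grasp_force: 0.0
```

```bash
python3 - <<'E'
from h import *
go(.3933,.2176,.0225,88.5)
E
```

```text
turn 0.001 rad; shift [-0.0013 -0.0001  0.0316]; dist 0.032 now [0.3935 0.2189 0.2176] [ 1.799e+02 -9.000e-02  8.858e+01]
```

Request:
send_rows(
  xyz=[
    [-0.0013, 0, 0.015],
    [0, 0, 0.016],
    [0, 0, 0],
    [0, 0, 0],
    [0, 0, 0],
    [0, 0, 0],
    [0, 0, 0],
    [0, 0, 0],
    [0, 0, 0],
    [0, 0, 0],
    [0, 0, -0.02],
    [0, 0, -0.04],
    [0, 0, -0.04],
    [0, 0, -0.03],
  ],
  rotation=[
    [0, 0, 0],
    [0, 0, 0],
    [0, 0, 0],
    [0, 0, 0],
    [0, 0, 0],
    [0, 0, 0],
    [0, 0, 0],
    [0, 0, 0],
    [0, 0, 0],
    [0, 0, 0],
    [0, 0, 0],
    [0, 0, 0],
    [0, 0, 0],
    [0, 0, 0],
  ],
  jaw=[0.75, 0.75, 0.75, 0.75, 0.3, 0.3, 0.3, 0.3, 0.3, 0.3, 0.3, 0.3, 0.3, 0.3],
)

```text
time_s: 63.65
tool_pos: [0.3927, 0.2173, 0.3173]
tool_rot: [179.9, -0.1, 88.6]
force: [0.4, 1.1, -0.5]
grip_width: 0.0435
grasp_force: 25.0
```

Request:
send_rows(
  xyz=[
    [0, 0, 0],
    [-0.0404, 0.0272, 0],
    [-0.0404, 0.0272, 0],
    [-0.0404, 0.0272, 0],
    [-0.0404, 0.0272, 0],
    [-0.0404, 0.0272, 0],
    [-0.0404, 0.0272, 0],
    [0, 0, 0],
    [0, 0, 0.015],
    [0, 0, 0.015],
    [0, 0, 0],
    [0, 0, 0],
  ],
  rotation=[
    [0, 0, 0.043],
    [0, 0, 0],
    [0, 0, 0],
    [0, 0, 0],
    [0, 0, 0],
    [0, 0, 0],
    [0, 0, 0],
    [0, 0, 0],
    [0, 0, 0],
    [0, 0, 0],
    [0, 0, 0],
    [0, 0, 0],
  ],
  jaw=[0.3, 0.3, 0.3, 0.3, 0.3, 0.3, 0.3, 0.3, 0.3, 0.3, 0.3, 0.3],
)

```text
time_s: 64.85
tool_pos: [0.5385, -0.0337, 0.2845]
tool_rot: [-179.9, -0.0, 86.3]
force: [-0.4, -0.6, 0.3]
grip_width: 0.044
grasp_force: 25.0
```

```bash
python3 -c "
from h import *
held(.1865,'green')"
```

```text
grip 0.044 25.0
side [540.1 -31.9] [30.5 30.2] 32.0
scene [538.1 -29.3] [21.8 31.7] 84.1
wrist [540.1 -30.5] [24.7 33.6] 84.3
turn 0.003 rad; shift [-0.0009  0.0003  0.0654]; dist 0.065 now [ 0.5392 -0.0346  0.2859] [ 1.7994e+02 -5.0000e-02  8.6250e+01]
```

Request:
send_rows(
  xyz=[
    [-0.001, 0, 0.01],
    [0, 0, 0.01],
    [0, 0, 0.007],
    [0, 0, 0.004],
    [0, 0, 0.002],
    [0, 0, 0],
    [0, 0, 0],
  ],
  rotation=[
    [0, 0, 0.003],
    [0, 0, 0],
    [0, 0, 0],
    [0, 0, 0],
    [0, 0, 0],
    [0, 0, 0],
    [0, 0, 0],
  ],
  jaw=[0.3, 0.3, 0.3, 0.3, 0.3, 0.3, 0.3],
)

```text
time_s: 65.7
tool_pos: [0.5392, -0.0364, 0.2525]
tool_rot: [180.0, 0.0, 86.0]
force: [0.8, 0.3, 0.3]
grip_width: 0.0437
grasp_force: 25.0
```

Request:
send_rows(
  xyz=[
    [0, 0, 0.0005],
    [0, 0, 0],
    [0, 0, 0],
    [0, 0, 0],
    [0, 0, 0],
    [0, 0, 0],
    [0, 0, -0.02],
    [0, 0, -0.03],
    [0.03, -0.03, -0.02],
    [0.04, -0.03, 0],
    [0.04, -0.03, 0],
    [0.04, -0.03, 0],
    [0, 0, 0],
    [0, 0, 0],
  ],
  rotation=[
    [0, 0, 0],
    [0, 0, 0],
    [0, 0, 0],
    [0, 0, 0],
    [0, 0, 0],
    [0, 0, 0],
    [0, 0, 0],
    [0, 0, 0],
    [0, 0, 0],
    [0, 0, 0],
    [0, 0, 0],
    [0, 0, 0],
    [0, 0, 0],
    [0, 0, 0],
  ],
  jaw=[0.3, 0.3, 0.55, 0.6, 0.65, 0.65, 0.65, 0.65, 0.65, 0.65, 0.65, 0.65, 0.65, 0.65],
)

```text
time_s: 67.1
tool_pos: [0.4294, 0.1225, 0.322]
tool_rot: [180.0, -0.1, 86.2]
force: [0.8, 0.2, -0.0]
grip_width: 0.0566
grasp_force: 0.0
```

```bash
python3 - <<'E'
from h import *
s=cam("scene");d=cam("side");a=MASK['green'];MASK['green']=(*a[:2],.076)
P=[]
for c in(s,d):
    print(quads(c,'green',(.48,.6,-.1,.03)))
    h=cv2.cvtColor(c['image'],cv2.COLOR_BGR2HSV);m=cv2.inRange(h,*[np.array(x) for x in a[:2]])
    k,l,st,ce=cv2.connectedComponentsWithStats(m);u=proj(c,[.5395,-.0355,.076]);i=1+np.argmin(np.linalg.norm(ce[1:]-u,axis=1));P.append(ce[i]);print(u,ce[i],st[i])
print('disc',tri(s,P[0],d,P[1]))
Q=[]
for c in(s,d):
    h=cv2.cvtColor(c['image'],cv2.COLOR_BGR2HSV);m=cv2.inRange(h,np.array((105,150,50)),np.array((125,255,255)))
    k,l,st,ce=cv2.connectedComponentsWithStats(m);u=proj(c,[.641,-.0424,.06]);i=1+np.argmin(np.linalg.norm(ce[1:]-u,axis=1));Q.append(ce[i])
print('hub',tri(s,Q[0],d,Q[1]),env.get_obs()['time_s'])
E
```

```text
[(array([538.9, -35.5]), array([31.5, 29.2]), 72.6)]
[259.53274898 190.23642897] [259.44303797 190.21518987] [254 186  12   9  79]
[(array([540.8, -35.4]), array([29.3, 30.5]), 67.1)]
[248.9827276  208.62595367] [249.20909091 208.25454545] [243 204  14  10 110]
disc (array([ 0.54016456, -0.03530818,  0.07679062]), np.float64(1.49988721022351e-05))
hub (array([ 0.64229037, -0.03862876,  0.06118685]), np.float64(0.0049839516307670145)) 67.2
```

The cover disc triangulates to (0.540,-0.035,0.077). That is the expected height of 76 mm, centred on the pocket and round in both views. The roller is still seated and the arm is clear, so I hand in.

```bash
python3 -c "
from cell import env
print(env.sign_off())"
```

```text
the job is handed in; nothing more can be done
None
```

I handed the job in at about 67 s; the hand-in returned no verdict. By my camera checks, the worn roller is in the tray, the new roller is seated with the tailstock home, and the holder, four shims and cover are stacked flat in the pocket.

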